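# Stopper a round flask and mix it on a touch vortex mixer

## Task

Mix the sample flask: take from the rack the stopper that fits it (the smaller of the two) and set it fully home in the neck of the round-bottom flask standing in the cork ring, then lift the flask by its neck, seat its round bottom in the sprung cup of the vortex mixer and press it down upright, firmly but without ramming it, until the cup is nearly all the way down. The mixer only runs while the cup is pressed, so never press it with the flask open, and finish while still gripping the neck and holding the cup down; do not disturb the other things on the bench.

Things in the scene. Friction and masses are not known exactly. Their poses are not given: they have to be found in the camera images.
- flask_center (a point): on the axis, half-way up the flask: clear 100 ml round-bottom flask, 120 g, 108 mm high, standing mouth up and loose in the cork ring (this point 68 mm above the bench). Round bulb 64 mm across, lowest point 54 mm and centre 22 mm below this point; straight neck 33 mm across, its top frosted, from 7 mm above this point up to the mouth. z axis out of the mouth
- flask_mouth (a point): centre of the flask's open mouth, at the top of the neck, 54 mm above flask_center along its axis; the bore is 24 mm across and straight, 30 mm deep
- stopper_center (a point): half-way along the stopper that fits: white plastic, 52 mm long, 20 g, plug-down in an end hole of the rack. Plug 28 mm long, 18 mm across at its tip (26 mm below this point) widening to 21; collar 31 mm across, 3 thick, underside 2 mm above this point; round grip 24 mm across, 5 to 26 mm above it. Home: collar on the neck's rim, this point 2 mm below flask_mouth; drops home by its weight
- large_stopper_center (a point): centre of the other stopper in the rack, which does not fit: the same shape and height but thicker (collar 38 mm, grip 32 mm, plug 25-26 mm across)
- rack: fixed white plastic tube rack, 52 x 150 x 50 mm, its top plate (upper face 50 mm above the bench) with a row of three 27 mm holes along its y axis at -44, 0 and +44 mm; a stopper hangs by its collar in each end hole, the middle one is empty. Origin at the centre of its underside
- cork_ring: loose cork ring that carries the flask: 92 mm outside, 48 mm hole, 25 mm high; origin at the centre of its underside
- mixer: fixed vortex mixer, white housing about 150 x 128 mm and 119 mm high with a sloped control panel (black dial) towards its -x side; on top, on its vertical axis, a black sprung cup. Origin at the centre of its underside, below the cup's axis
- cup_rim (a point): centre of the upper edge of the mixer's sprung cup, 150 mm above the bench when up; sinks with the cup. The cup is a black rubber ring 64 mm outside with a straight round opening 46 mm across; the flask's bulb sits on the opening's edge, its lowest point 10 mm below the rim (flask_center 44 mm above the rim), free of the cup's floor
- cup (a joint): how far the sprung cup is pressed down, m: 0 up, 0.008 at its stop. The spring starts at 3 N and rises by 1 N per mm to 11 N at the stop; the flask's weight alone does not move it. It springs back up when let go
- slide_box: bystander: grey plastic microscope-slide box lying flat, 84 x 97 x 33 mm; origin at the centre of its underside
- petri_dishes: bystander: stack of three clear petri dishes, 90 mm across, 45 mm high; origin at the centre of its underside
- amber_bottle: bystander: amber reagent bottle, 60 mm across, 130 mm high; origin at the centre of its underside
- beaker: bystander: small empty glass beaker, 56 mm across, 70 mm high; origin at the centre of its underside
- conical_flask: bystander: conical (flat-bottomed) flask with black cap, 82 mm across, 128 mm high; origin at the centre of its underside
- wash_bottle: bystander: white squeeze wash bottle with bent spout, 60 mm across, 185 mm high; origin at the centre of its underside
Not all that is in view belongs to the job. What is shaped like the part that bears stopper_center but black or orange is not meant.

How it is judged (in metres and radians):
On the way, in this order (a step that is already met when the one before it is completed fails the run):
1. the stopper stands home in the neck of the flask, let go (z of stopper_center in the frame of flask_mouth below 0.001 m and distance between stopper_center and flask_mouth below 0.01 m and angle between the z axis of stopper_center and the z axis of flask_mouth, either way round below 0.17 rad and contact force between the fingers and stopper below 0.1 N), for 0.2 s.
2. the stoppered flask is lifted by its neck clear of the cork ring (z of stopper_center in the frame of flask_mouth below 0.001 m and distance between stopper_center and flask_mouth below 0.01 m and angle between the z axis of stopper_center and the z axis of flask_mouth, either way round below 0.17 rad and contact force between the fingers and flask above 1 N and height (world z) of flask_center above 0.1 m and contact force between flask and cork_ring below 0.1 N), for 0.2 s.
3. the flask is pressed down in the sprung cup (z of stopper_center in the frame of flask_mouth below 0.001 m and distance between stopper_center and flask_mouth below 0.01 m and angle between the z axis of stopper_center and the z axis of flask_mouth, either way round below 0.17 rad and contact force between the fingers and flask above 1 N and value of joint cup above 0.005 m and contact force between flask and mixer above 5 N and horizontal distance between flask_center and cup_rim below 0.01 m and angle between flask_center's own z axis and vertical below 0.17 rad), for 0.3 s.
At the end, for the whole second after the job is handed in: Still held at the end: fingers grip the flask (over 1 N); its bulb in the cup (axes within 10 mm) pushes it with over 5 N; the cup is over 5 mm down of 8; the flask is upright within 10 degrees and still; the stopper is home in the neck (collar within 3 mm of the rim, within 10 degrees) (all of step 3 and linear speed of flask below 0.02 m/s); the arm keeps its last pose, push and grip.
It fails at once if the mixer is set going (cup more than 3 mm down) without the stopper home in the flask (value of joint cup above 0.003 m and not (z of stopper_center in the frame of flask_mouth below 0.001 m and distance between stopper_center and flask_mouth below 0.01 m and angle between the z axis of stopper_center and the z axis of flask_mouth, either way round below 0.17 rad)).
It fails at once if the flask is rammed into the mixer (over 45 N) (contact force between flask and mixer above 45 N).
It fails at once if the flask is tipped over (more than 40 degrees) (angle between flask_center's own z axis and vertical above 0.7 rad).
It fails at once if a bystander or the large stopper is displaced by more than 30 mm (distance of any of large_stopper_center, slide_box, petri_dishes, amber_bottle, beaker, conical_flask, wash_bottle from where it was at the start of the episode above 0.03 m).
It fails at once if a standing bystander is knocked over (angle between any of slide_box, petri_dishes, amber_bottle, beaker, conical_flask, wash_bottle's own z axis and vertical above 0.5 rad).
It also fails if it takes over 72 s, if anything falls off the work surface, if the arm or the gripper's body presses on something with over 40 N, if the wrist force passes 120 N, or if a joint passes its speed limit or range.

## Robot

A 6-joint arm with a two-finger parallel gripper is mounted at the origin on the work surface. World frame = base frame: x ahead of the robot, y to its left, z up, the work surface at z = 0. Lengths are in mm, angles in rad, forces in N, time in s.
With the tool pointing down it reaches from about 350 to 725 mm from the base axis. Payload 6 kg.
Tool frame: the origin (TCP) lies on the centre line of the jaws, within the pads' length; the fingertips stand 22 mm ahead of it and the grasp point (between the pads) lies 3 mm ahead of it; z points along the fingers, x is the direction in which the jaws open and shut, and the axes are right-handed (so a half turn about z gives the same grasp; the last joint's range is limited). The gripper opens to 85 mm and grips with 20 to 120 N. Pads are 22 mm wide; open, the fingers measure 114 mm over their backs; the gripper's body (76 mm by 85 mm) begins 54 mm behind the grasp point. The pads swing forward as they close: fully open they stand 13 mm farther back than shut.
Start: joints at [1.663, 0.04, 0.085, 0, -1.615, -0.334], TCP at [143.645, 582.528, 224.561] pointing down, gripper open.
Joint ranges: [-2.56, 2.56], [-1.29, 2.01], [-1.08, 1.49], [-3.29, 1.98], [-2.81, -0.18], [-2.99, 2.99]. Speed limits (rad/s): [2.57, 2.57, 3.01, 3.14, 3.14, 3.14].

## Interface

Orientations are given as a unit quaternion [w, x, y, z].
In Python, from station import r gives the robot as it stands.
- The arm moves only by the tool play_rows, never from a script. Its argument "plan" is a list of rows, each an object of numbers: "dx", "dy", "dz": the shift along the tool's x, y, z in m; "wx", "wy", "wz": the turn, a rotation vector about the tool's x, y, z in rad; "jaw": the finger opening in m, from 0 to 0.0854. A call has 1 to 10 rows; each row shifts and turns the pose as measured when the row begins, along the tool's axes as they then stand; what a row does not reach is not made up. A row lasts 1/8 s, in which the tool goes at most 62.5 mm and 10.7 degrees, less where a joint would pass 70% of its speed; a pose out of reach is approached as far as the arm can. A call with a gripper value outside its range is refused whole. The fingers move at their own pace and stop on an object; "squeeze" is the grip in N (left out, the last holds). Time passes only in rows, so rows that do not move let the fingers close. It gives the time, the measured TCP pose, the force and the opening at its end, in the units of the state.
- r.get_obs(): the state, without advancing time (a new reading comes with each control period).
- r.get_image(name): name is "scene" or "top" or "wrist"; returns the picture (420x560x3 uint8, red, green, blue); there is no depth.
- r.camera_info(name): a dict with "K" (3x3 intrinsics, pixels), "pose" (4x4, takes a point from camera to world coordinates). Camera axes: x right, y down, z forward; pixel columns grow to the right and rows downward; lengths in mm; the calibration is good to about 2 mm. The wrist camera is an equidistant fisheye: a pixel r from the principal point sees the ray r / f radians off the axis. A picture is of the moment at which its call begins: read the wrist's pose just before it. camera_info takes no time and is no camera call; for the wrist camera it gives the pose at the moment of the call.
- r.job_done(): hands the job in, once; it reports no verdict.
The state is a dict: "time": time; "qpos": joint angles; "dq": joint speeds; "joint_torque": joint torques, N m; "eef_pos": TCP position; "eef_rot": TCP orientation; "wrist_force": force on the tool from outside, world axes, zero at the start; "moment": the same for the moment, N m; "gripper_width": finger opening in mm.
Only numpy, scipy, OpenCV 4.12 (cv2) and the standard library are available. Lean on these libraries where they do the work, as an engineer would, in place of code of your own. Each camera call takes 0.05 s, during which the arm holds its last target.

## Working session

There is one attempt and no reset: what is moved stays moved. The work goes in short steps, Python scripts to look and compute and a tool call to move; the robot and the scene stay as the last step left them, time stands still between calls to the robot, and variables do not carry over. Pictures are saved under pics/ and viewed, and the job is handed in when it is done.

Besides the shell and the picture viewer there is one more tool, called after "Request:" by a JSON object that holds its "op" and its "data". play_rows: Moves the arm, as the interface text tells. Its arguments: {"type":"object","properties":{"plan":{"type":"array"},"squeeze":{"type":"number"}},"required":["plan"]}

```bash
mkdir -p pics; cat > h.py <<'E'
import numpy as np, cv2
from station import r
def save(img,name,scale=1):
    im=cv2.cvtColor(img,cv2.COLOR_RGB2BGR)
    if scale!=1: im=cv2.resize(im,None,fx=scale,fy=scale,interpolation=cv2.INTER_CUBIC)
    cv2.imwrite('pics/'+name,im)
def ray(ci,u,v,fish=False):
    K=np.array(ci['K']);P=np.array(ci['pose'])
    x=(u-K[0,2])/K[0,0];y=(v-K[1,2])/K[1,1]
    if fish:
        t=np.hypot(x,y);d=np.array([x/t*np.sin(t),y/t*np.sin(t),np.cos(t)]) if t>0 else np.array([0,0,1.])
    else: d=np.array([x,y,1.])
    return P[:3,3],P[:3,:3]@d
def plane(ci,u,v,z,fish=False):
    o,d=ray(ci,u,v,fish);return o+d*(z-o[2])/d[2]
def proj(ci,p,fish=False):
    K=np.array(ci['K']);P=np.array(ci['pose']);c=P[:3,:3].T@(np.array(p)-P[:3,3])
    if fish:
        t=np.arctan2(np.hypot(c[0],c[1]),c[2]);q=c[:2]/np.hypot(c[0],c[1])*t
    else: q=c[:2]/c[2]
    return np.array([K[0,0]*q[0]+K[0,2],K[1,1]*q[1]+K[1,2]])
E
python3 - <<'E'
from h import *
o=r.get_obs();print(o)
for n in ['scene','top','wrist']:
    ci=r.camera_info(n);print(n,np.round(ci['K'],1).tolist(),np.round(ci['pose'],3).tolist())
    im=r.get_image(n);np.save(n+'0.npy',im);save(im,n+'0.png',1.4)
E
```

```text
{'time': 0.0, 'qpos': array([ 1.66270598e+00,  4.08331184e-02,  8.38101593e-02, -4.76284692e-04,
       -1.61549081e+00, -3.33714255e-01]), 'dq': array([-0.00065726,  0.00012907,  0.00039658, -0.00083396, -0.00120898,
       -0.0009283 ]), 'joint_torque': array([ 1.00134963e-03, -3.68199277e+01,  3.47399676e+01,  6.93231046e+00,
       -5.48686497e-03,  3.26138843e-05]), 'eef_pos': array([143.49925928, 582.24026204, 223.56396484]), 'eef_rot': array([-6.65229035e-04, -6.16670310e-01,  7.87221020e-01, -5.92854632e-04]), 'wrist_force': array([-0.04673319, -0.36506189, -0.27032603]), 'moment': array([-0.00247746, -0.01957719,  0.0047318 ]), 'gripper_width': 85.33015965339308}
scene [[488.6, 0.0, 277.8], [0.0, 488.6, 202.7], [0.0, 0.0, 1.0]] [[0.542, 0.513, -0.666, 1289.923], [0.841, -0.319, 0.438, -478.566], [0.012, -0.797, -0.603, 744.001], [0.0, 0.0, 0.0, 1.0]]
top [[477.8, 0.0, 285.9], [0.0, 477.8, 205.3], [0.0, 0.0, 1.0]] [[-0.054, -0.978, 0.2, 296.73], [-0.999, 0.054, -0.007, -6.711], [-0.004, -0.2, -0.98, 1420.343], [0.0, 0.0, 0.0, 1.0]]
wrist [[325.2, 0.0, 279.3], [0.0, 325.2, 208.5], [0.0, 0.0, 1.0]] [[-0.24, -0.921, -0.307, 223.229], [-0.971, 0.228, 0.074, 561.49], [0.002, 0.316, -0.949, 372.277], [0.0, 0.0, 0.0, 1.0]]
```

View pics/scene0.png

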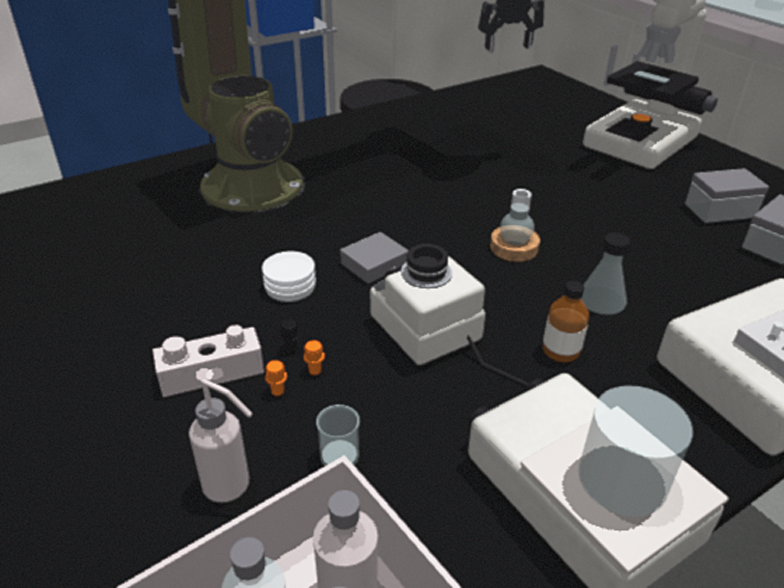

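View pics/top0.png

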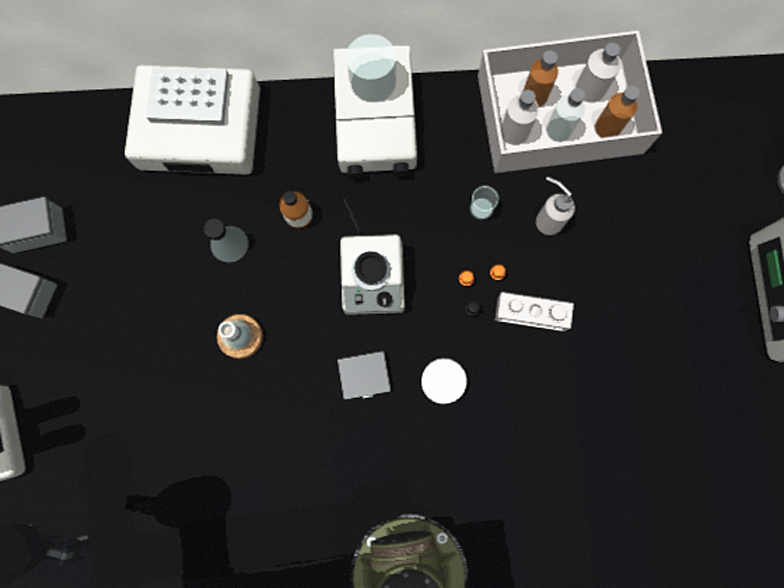

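View pics/wrist0.png

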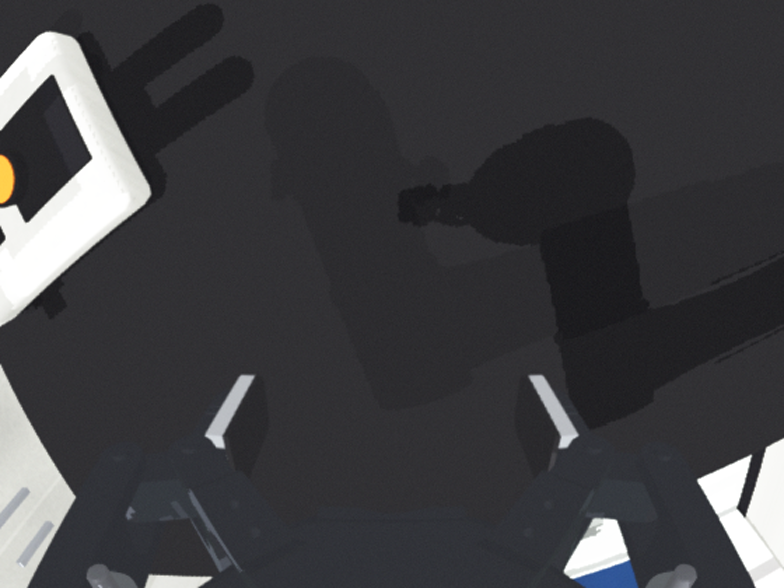

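```bash
python3 - <<'E'
from h import *
T=np.load('top0.npy');S=np.load('scene0.npy')
a=cv2.resize(T[195:245,340:420],None,fx=5,fy=5,interpolation=cv2.INTER_CUBIC)
b=cv2.resize(T[215:265,145:200],None,fx=5,fy=5,interpolation=cv2.INTER_CUBIC)
c=cv2.resize(T[160:230,235:295],None,fx=5,fy=5,interpolation=cv2.INTER_CUBIC)
d=cv2.resize(S[225:285,105:195],None,fx=4,fy=4,interpolation=cv2.INTER_CUBIC)
W=np.zeros((600,800,3),np.uint8)
for im,x,y in [(a,0,0),(b,410,0),(c,0,250),(d,310,300)]:
    h,w=im.shape[:2];h=min(h,600-y);w=min(w,800-x);W[y:y+h,x:x+w]=im[:h,:w]
save(W,'crops.png')
E
```

```text
(no output)
```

View pics/crops.png

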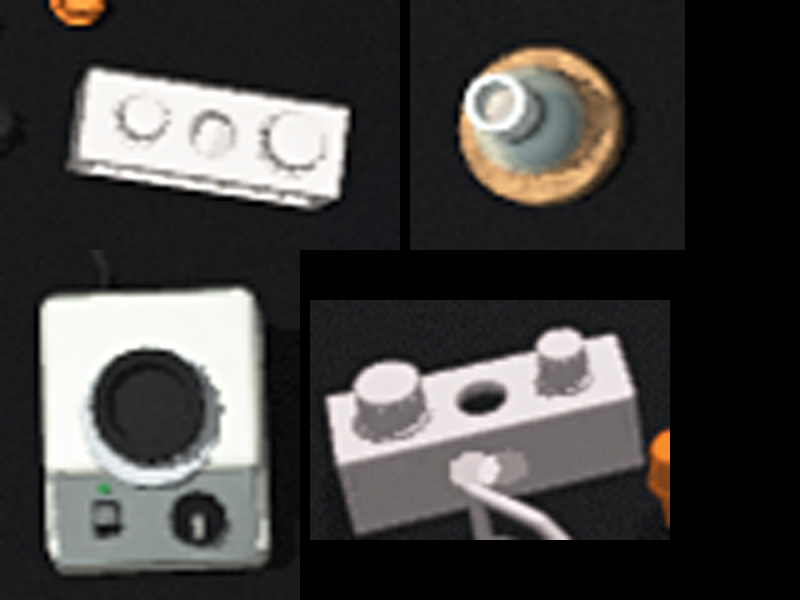

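```bash
python3 - <<'E'
from h import *
ct=r.camera_info('top');cs=r.camera_info('scene')
for n,u,v,z in [('small',368.8,218,74),('large',398.6,223,74),('mouth',162.4,235.4,122),('cup',265.2,191,150),('cork',171.5,240,25),('rackc',382.5,222,50)]:
    print(n,plane(ct,u,v,z).round(1))
for n,u,v,z in [('small',167.5,235.5,74),('large',124.6,246.3,74),('mouth',372,138,122),('cup',305.5,181,150)]:
    print(n,plane(cs,u,v,z).round(1))
def box(lo,hi):
    pass
import itertools
# others on table
for n,u,v in [('beaker',346,149),('wash',395,157),('conical',163,175),('amber',213,154),('petri',317,272),('slide',260,268),('orange1',333,199),('orange2',355,194),('black',338,221)]:
    print(n,plane(ct,u,v,20).round(0))
S=np.load('scene0.npy')
a=cv2.resize(S[120:200,270:400],None,fx=6,fy=6,interpolation=cv2.INTER_CUBIC);save(a,'c2.png')
E
```

```text
small [ 521.3 -250.4   74. ]
large [ 502.3 -333.9   74. ]
mouth [496.  327.1 122. ]
cup [598.7  39.  150. ]
cork [495.8 325.4  25. ]
rackc [ 511.4 -293.4   50. ]
small [ 523.9 -248.    74. ]
large [ 509.2 -334.2   74. ]
mouth [499.1 328.  122. ]
cup [600.5  45.  150. ]
beaker [ 748. -209.   20.]
wash [ 714. -357.   20.]
conical [696. 351.  20.]
amber [755. 198.  20.]
petri [380. -96.  20.]
slide [400.  69.  20.]
orange1 [ 594. -158.   20.]
orange2 [ 606. -225.   20.]
black [ 526. -168.   20.]
```

View pics/c2.png

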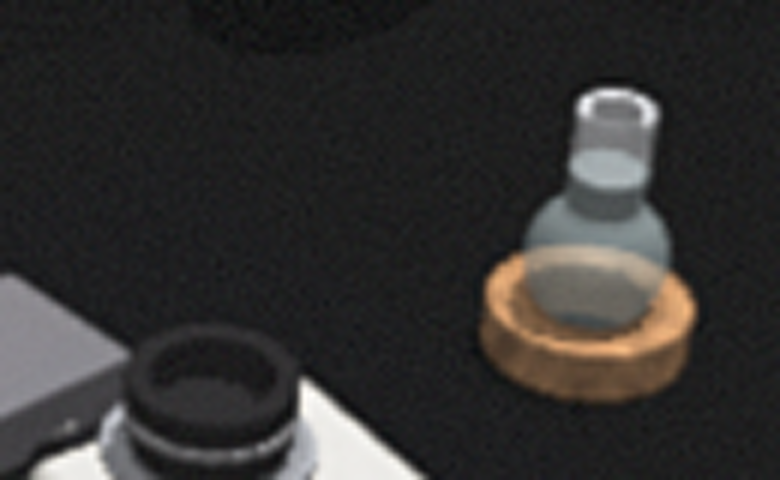

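Request:
{"op": "play_rows", "data": {"plan": [{"dx":0.025,"dy":-0.05,"dz":-0.003},{"dx":0.025,"dy":-0.05,"dz":-0.003},{"dx":0.025,"dy":-0.05,"dz":-0.003},{"dx":0.025,"dy":-0.05,"dz":-0.003},{"dx":0.025,"dy":-0.05,"dz":-0.003},{"dx":0.025,"dy":-0.05,"dz":-0.003},{"dx":0.025,"dy":-0.05,"dz":-0.003},{"jaw":0.085}]}}

```text
validation failed for argument at $.pl...
```

```bash
cat > w.py <<'E'
from h import *
import sys
o=r.get_obs();ci=r.camera_info('wrist');im=r.get_image('wrist');n=sys.argv[1]
np.savez(n+'.npz',im=im,K=ci['K'],pose=ci['pose']);save(im,n+'.png',1.4)
print(o['time'],o['eef_pos'].round(1),o['eef_rot'].round(4),o['wrist_force'].round(2),round(o['gripper_width'],1))
print(np.round(ci['pose'],3).tolist())
E
python3 w.py w1
```

```text
0.15 [143.5 582.3 223.8] [-5.000e-04 -6.167e-01  7.872e-01 -5.000e-04] [1.03 0.62 0.05] 85.4
[[-0.24, -0.921, -0.307, 223.244], [-0.971, 0.228, 0.074, 561.5], [0.002, 0.316, -0.949, 372.411], [0.0, 0.0, 0.0, 1.0]]
```

View pics/w1.png

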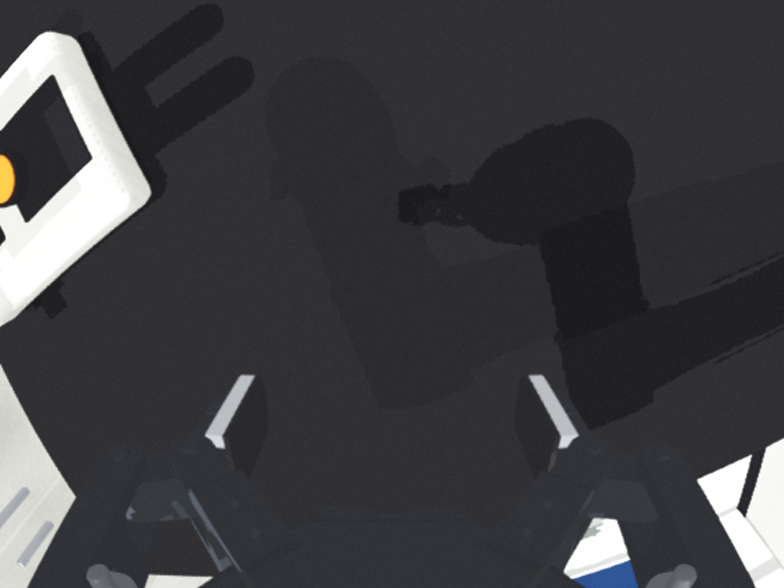

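Request:
{"op": "play_rows", "data": {"plan": [{"dx":0.025,"dy":-0.05,"dz":-0.003,"wx":0,"wy":0,"wz":0,"jaw":0.085}]}}

```text
time: 0.32
eef_pos: [184.8, 546.5, 225.1]
eef_rot: [-0.002, -0.618, 0.786, -0.001]
wrist_force: [0.5, 0.1, 0.4]
gripper_width: 85.2
```

Request:
{"op": "play_rows", "data": {"plan": [{"dx":0.025,"dy":-0.05,"dz":-0.003,"wx":0,"wy":0,"wz":0,"jaw":0.085},{"dx":0.025,"dy":-0.05,"dz":-0.003,"wx":0,"wy":0,"wz":0,"jaw":0.085},{"dx":0.025,"dy":-0.05,"dz":-0.003,"wx":0,"wy":0,"wz":0,"jaw":0.085},{"dx":0.025,"dy":-0.05,"dz":-0.003,"wx":0,"wy":0,"wz":0,"jaw":0.085},{"dx":0.025,"dy":-0.05,"dz":-0.003,"wx":0,"wy":0,"wz":0,"jaw":0.085},{"dx":0.025,"dy":-0.05,"dz":-0.003,"wx":0,"wy":0,"wz":0,"jaw":0.085},{"dx":0,"dy":0,"dz":0,"wx":0,"wy":0,"wz":0,"jaw":0.085}]}}

```text
time: 1.2
eef_pos: [449.2, 320.4, 243.6]
eef_rot: [-0.002, -0.618, 0.786, -0.002]
wrist_force: [-0.2, -0.6, 0.3]
gripper_width: 85.1
```

```bash
python3 w.py w2
```

```text
1.2 [449.2 320.4 243.6] [-0.0019 -0.6177  0.7864 -0.0016] [-0.19 -0.64  0.31] 85.1
[[-0.237, -0.921, -0.308, 529.114], [-0.971, 0.227, 0.07, 300.29], [0.005, 0.316, -0.949, 392.21], [0.0, 0.0, 0.0, 1.0]]
```

View pics/w2.png

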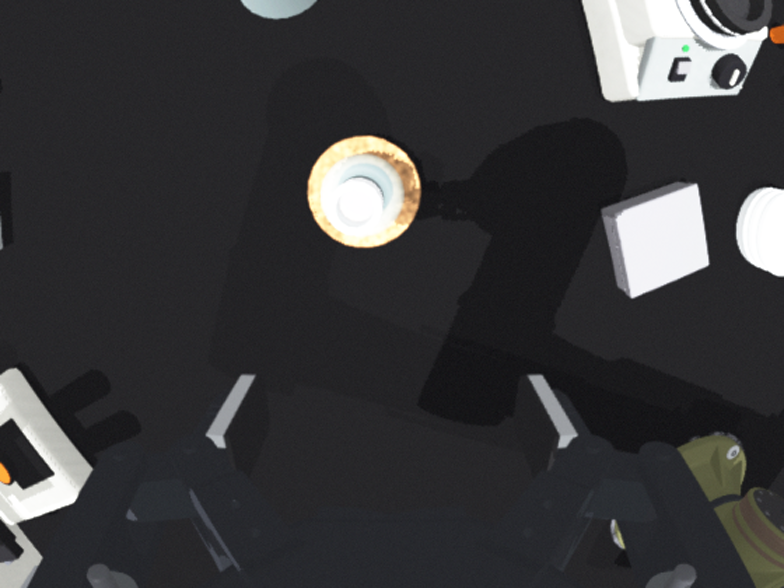

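```bash
python3 - <<'E'
from h import *
im=np.load('w2.npz')['im']
a=cv2.resize(im[90:185,210:310],None,fx=6,fy=6,interpolation=cv2.INTER_CUBIC);save(a,'c3.png')
E
```

```text
(no output)
```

View pics/c3.png

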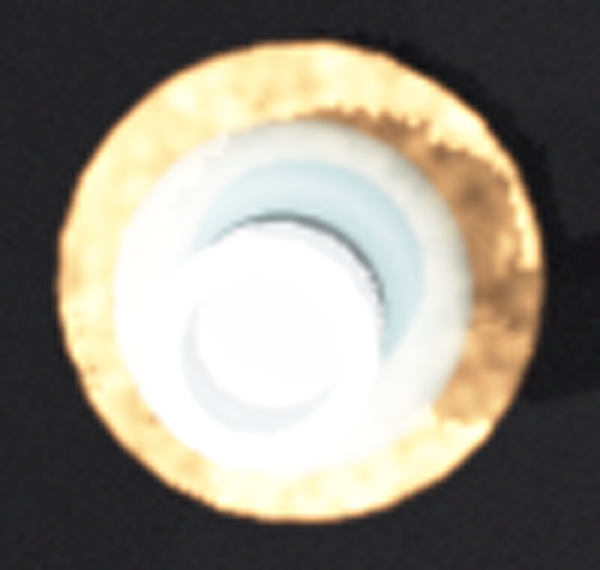

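```bash
python3 - <<'E'
from h import *
ci=np.load('w2.npz')
print(plane(ci,254.6,146.7,122,True),plane(ci,260.2,136.7,25,True))
print(plane(ci,733/1.4,8/1.4,150,True))
E
```

```text
[499.10453509 327.39167745 122.        ] [497.86304175 328.11519459  25.        ]
[586.1523257   56.48811978 150.        ]
```

Request:
{"op": "play_rows", "data": {"plan": [{"dx":0.049,"dy":-0.029,"dz":-0.003,"wx":0,"wy":0,"wz":0,"jaw":0.085},{"dx":0.049,"dy":-0.029,"dz":-0.003,"wx":0,"wy":0,"wz":0,"jaw":0.085},{"dx":0.049,"dy":-0.029,"dz":-0.003,"wx":0,"wy":0,"wz":0,"jaw":0.085},{"dx":0.049,"dy":-0.029,"dz":-0.003,"wx":0,"wy":0,"wz":0,"jaw":0.085},{"dx":0.049,"dy":-0.029,"dz":-0.003,"wx":0,"wy":0,"wz":0,"jaw":0.085},{"dx":0,"dy":0,"dz":0,"wx":0,"wy":0,"wz":0,"jaw":0.085}]}}

```text
time: 2.0
eef_pos: [531.5, 47.8, 257.9]
eef_rot: [-0.003, -0.623, 0.783, -0.001]
wrist_force: [0.1, 1.3, 0.5]
gripper_width: 85.0
```

```bash
python3 w.py w3
```

```text
2.0 [531.5  47.8 257.9] [-0.003  -0.6225  0.7826 -0.0008] [0.11 1.29 0.47] 85.0
[[-0.225, -0.923, -0.312, 611.976], [-0.974, 0.215, 0.066, 28.704], [0.006, 0.319, -0.948, 406.27], [0.0, 0.0, 0.0, 1.0]]
```

View pics/w3.png

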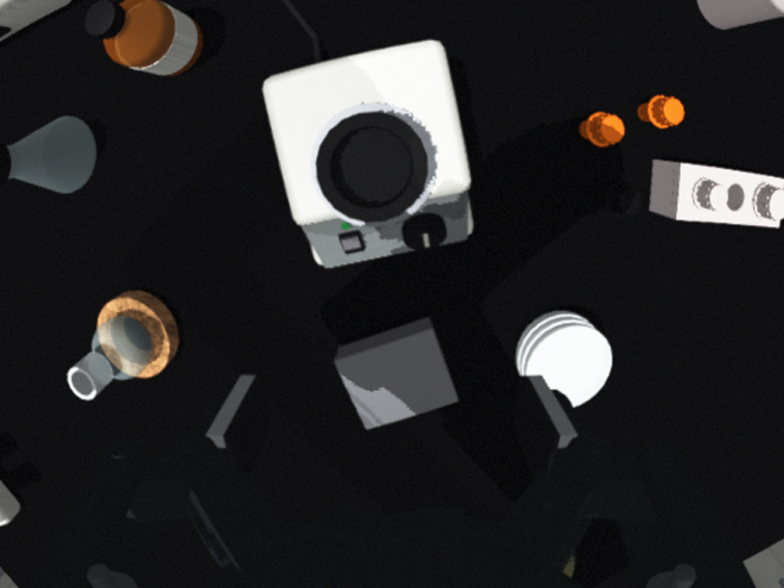

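```bash
python3 - <<'E'
from h import *
ci=np.load('w3.npz');im=ci['im']
a=np.clip(im[65:165,215:325].astype(float)*2.5,0,255).astype(np.uint8)
save(cv2.resize(a,None,fx=6,fy=6,interpolation=cv2.INTER_CUBIC),'c4.png')
print(plane(ci,372/1.4,165/1.4,150,True))
E
```

```text
[602.68724901  40.1263976  150.        ]
```

View pics/c4.png

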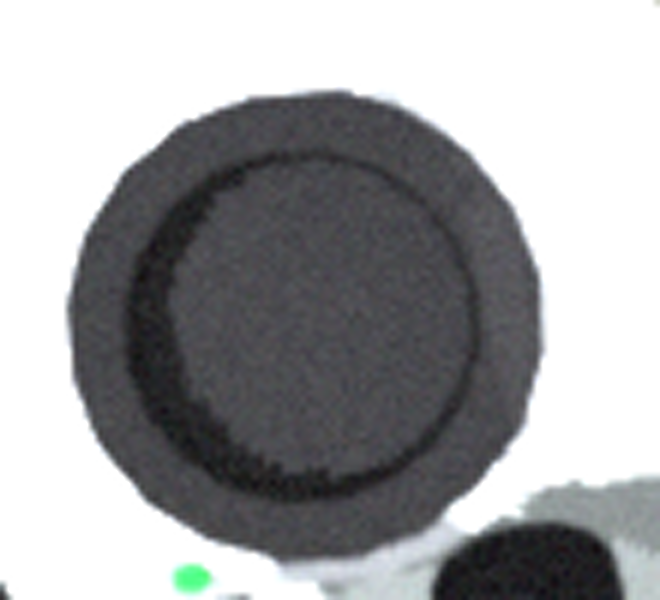

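```bash
python3 - <<'E'
from h import *
ci=np.load('w3.npz')
print(plane(ci,265.8,119.2,150,True))
# small stopper approx
print(plane(ci,711/1.4,194/1.4,62,True))
E
```

```text
[601.63936924  40.30645698 150.        ]
[ 524.03320582 -250.52829657   62.        ]
```

Request:
{"op": "play_rows", "data": {"plan": [{"dx":0.06,"dy":-0.0034,"dz":0.0,"wx":0,"wy":0,"wz":0,"jaw":0.085},{"dx":0.06,"dy":-0.0034,"dz":0.015,"wx":0,"wy":0,"wz":0,"jaw":0.085},{"dx":0.06,"dy":-0.0034,"dz":0.015,"wx":0,"wy":0,"wz":0,"jaw":0.085},{"dx":0.06,"dy":-0.0034,"dz":0.015,"wx":0,"wy":0,"wz":0,"jaw":0.085},{"dx":0.06,"dy":-0.0034,"dz":0.015,"wx":0,"wy":0,"wz":0,"jaw":0.085},{"dx":0,"dy":0,"dz":0,"wx":0,"wy":0,"wz":0,"jaw":0.085}]}}

```text
time: 2.8
eef_pos: [482.3, -243.8, 194.9]
eef_rot: [-0.002, -0.63, 0.776, 0.001]
wrist_force: [-0.6, 0.8, -0.5]
gripper_width: 84.9
```

```bash
python3 w.py w4
```

```text
2.8 [ 482.3 -243.8  194.9] [-0.0025 -0.6302  0.7764  0.0011] [-0.56  0.8  -0.47] 84.9
[[-0.206, -0.927, -0.314, 563.371], [-0.979, 0.196, 0.064, -261.876], [0.003, 0.321, -0.947, 343.108], [0.0, 0.0, 0.0, 1.0]]
```

View pics/w4.png

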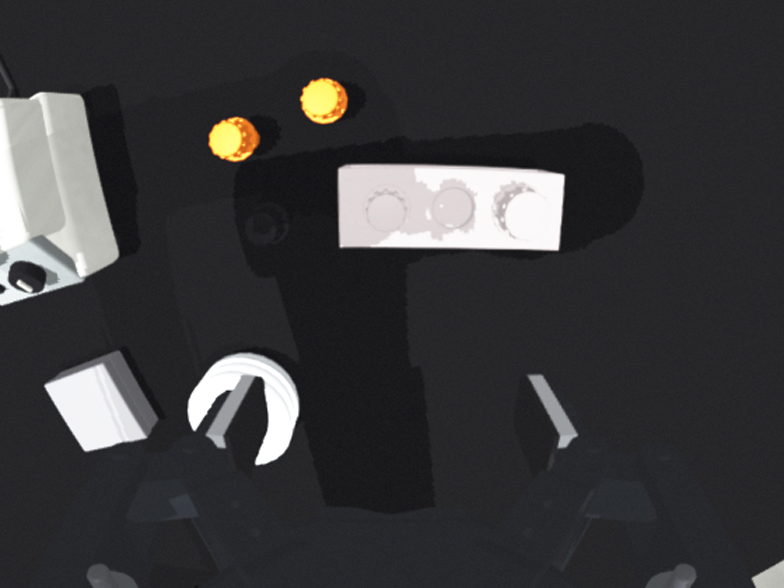

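```bash
python3 - <<'E'
from h import *
ci=np.load('w4.npz');im=ci['im']
a=im[110:185,235:410].astype(float)
a=np.clip((a-120)*1.9,0,255).astype(np.uint8)
save(cv2.resize(a,None,fx=4.5,fy=4.5,interpolation=cv2.INTER_CUBIC),'c5.png')
E
```

```text
(no output)
```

View pics/c5.png

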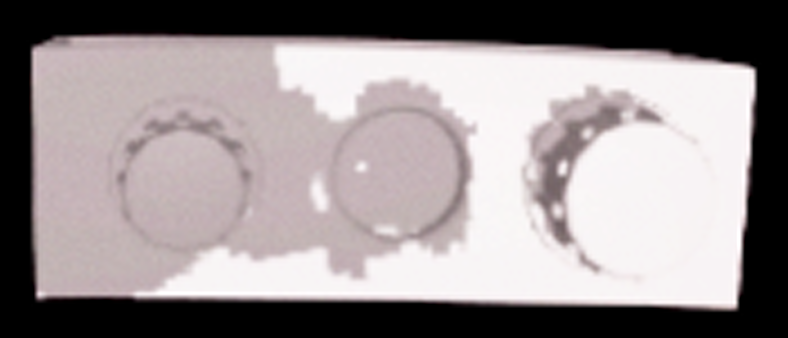

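```bash
python3 - <<'E'
from h import *
ci=np.load('w4.npz')
f=lambda u,v,z:plane(ci,235+u/4.5,110+v/4.5,z,True)
print('small',f(184,190,74),'hole',f(397,173,50),'large',f(645,203,74),'collar',f(186,170,53))
a,b=f(40,296,50),f(735,308,50);print(a,b,(b-a)/np.linalg.norm(b-a))
R=cv2.Rodrigues(np.eye(3))[0]
from scipy.spatial.transform import Rotation as Ro
o=r.get_obs();q=o['eef_rot'];M=Ro.from_quat([q[1],q[2],q[3],q[0]]).as_matrix();print(M.round(3))
d=np.array([522.5,-249.5,120])-o['eef_pos'];print(d,M.T@d)
E
```

```text
small [ 523.08653972 -251.26390697   74.        ] hole [ 514.32604628 -293.28153649   50.        ] large [ 503.90181684 -337.28926431   74.        ] collar [ 523.82296614 -251.66861664   53.        ]
[ 504.20393507 -216.73148633   50.        ] [ 472.30019752 -361.39218486   50.        ] [-0.21536646 -0.9765333   0.        ]
[[-0.204 -0.979 -0.004]
 [-0.979  0.204 -0.002]
 [ 0.002  0.003 -1.   ]]
[ 39.379877    -7.04739537 -75.82026477] [ -1.30642979 -40.24054261  75.68450975]
```

Request:
{"op": "play_rows", "data": {"plan": [{"dx":-0.0017,"dy":-0.041,"dz":0.0,"wx":0,"wy":0,"wz":0,"jaw":0.055},{"dx":0,"dy":0,"dz":0.035,"wx":0,"wy":0,"wz":0,"jaw":0.055},{"dx":0,"dy":0,"dz":0.035,"wx":0,"wy":0,"wz":0,"jaw":0.055},{"dx":0,"dy":0,"dz":0,"wx":0,"wy":0,"wz":0,"jaw":0.055}]}}

```text
time: 3.35
eef_pos: [529.0, -240.3, 125.9]
eef_rot: [-0.0, -0.635, 0.772, -0.0]
wrist_force: [-0.6, -1.0, 0.2]
gripper_width: 55.2
```

```bash
python3 w.py w5
```

```text
3.35 [ 529.  -240.3  125.9] [-4.000e-04 -6.354e-01  7.722e-01 -4.000e-04] [-0.57 -1.03  0.2 ] 55.2
[[-0.193, -0.931, -0.31, 609.552], [-0.981, 0.183, 0.06, -257.341], [0.001, 0.316, -0.949, 274.53], [0.0, 0.0, 0.0, 1.0]]
```

View pics/w5.png

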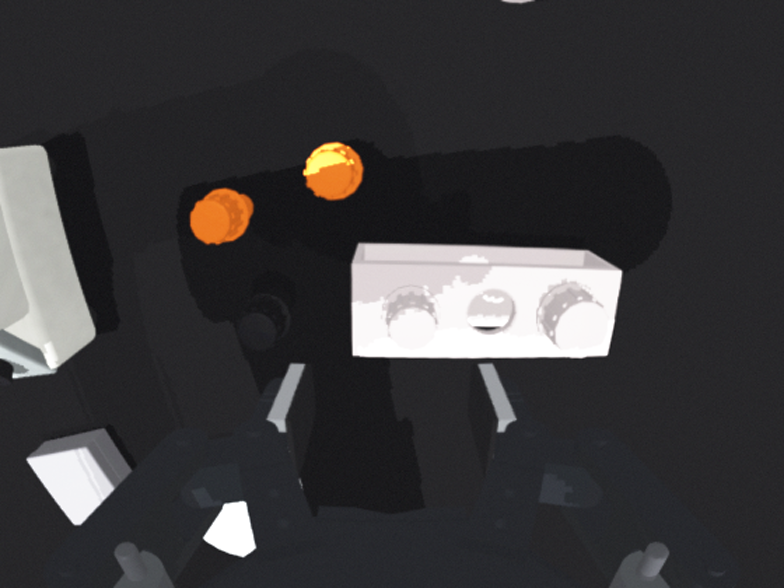

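```bash
python3 - <<'E'
from h import *
ci=np.load('w5.npz')
print(plane(ci,412/1.4,330/1.4,74,True),plane(ci,412/1.4,311/1.4,53,True))
# tips: projected expected tip position for tool axis
P=ci['pose'];o=r.get_obs();print(o['eef_pos'],o['qpos'].round(3),o['dq'].round(3))
for k in (0,3,10,22): print(k,proj(ci,o['eef_pos']+[0,0,-k],True)*1.4)
E
```

```text
[ 523.14984569 -250.8783928    74.        ] [ 524.70171681 -252.10598027   53.        ]
[ 530.04966127 -240.9486621   128.48106992] [-8.100e-02 -1.000e-03 -1.320e-01  2.000e-03 -1.436e+00  1.458e+00] [-0.018 -0.024  0.047  0.021 -0.008  0.007]
0 [388.42253947 376.48757532]
3 [388.45294643 372.57812961]
10 [388.52068223 363.91244072]
22 [388.62721077 350.40162698]
```

Request:
{"op": "play_rows", "data": {"plan": [{"dx":0.011,"dy":0.004,"dz":0.005,"wx":0,"wy":0,"wz":0,"jaw":0.055},{"dx":0,"dy":0,"dz":0,"wx":0,"wy":0,"wz":0,"jaw":0.055}]}}

```text
time: 3.65
eef_pos: [525.6, -250.7, 127.3]
eef_rot: [0.002, -0.636, 0.771, -0.004]
wrist_force: [-0.9, -0.4, -0.0]
gripper_width: 55.1
```

Request:
{"op": "play_rows", "data": {"plan": [{"dx":0.0,"dy":0.002,"dz":0.02,"wx":0,"wy":0,"wz":0,"jaw":0.055},{"dx":0,"dy":0,"dz":0.015,"wx":0,"wy":0,"wz":0,"jaw":0.055},{"dx":0,"dy":0,"dz":0,"wx":0,"wy":0,"wz":0,"jaw":0.055}]}}

```text
time: 4.03
eef_pos: [524.1, -250.8, 91.7]
eef_rot: [0.003, -0.636, 0.772, -0.005]
wrist_force: [0.8, -0.4, -0.1]
gripper_width: 55.2
```

```bash
python3 w.py w6
```

```text
4.025 [ 524.1 -250.8   91.7] [ 0.0028 -0.6361  0.7716 -0.0053] [ 0.77 -0.36 -0.12] 55.2
[[-0.191, -0.935, -0.3, 602.99], [-0.982, 0.183, 0.056, -267.189], [0.003, 0.305, -0.952, 241.228], [0.0, 0.0, 0.0, 1.0]]
```

View pics/w6.png

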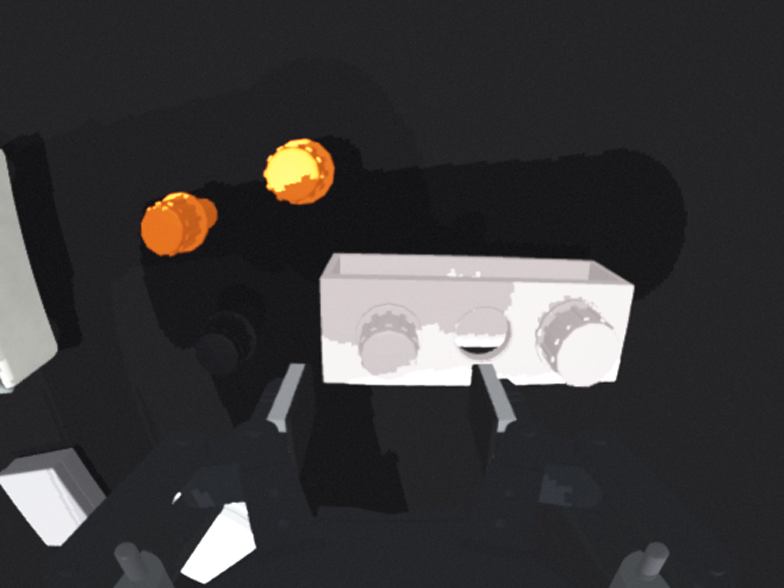

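```bash
cat > st.py <<'E'
from h import *
from scipy.spatial.transform import Rotation as Ro
import sys
o=r.get_obs();q=o['eef_rot'];M=Ro.from_quat([q[1],q[2],q[3],q[0]]).as_matrix()
print(o['time'],o['eef_pos'].round(1),'tz',M[:,2].round(4),'tx',M[:,0].round(3),o['wrist_force'].round(1),o['gripper_width'].round(1))
# upright correction rotvec in tool frame
t=np.cross(M[:,2],[0,0,-1]);print('fix w',(M.T@t).round(4))
if len(sys.argv)>3:
    d=np.array([float(a) for a in sys.argv[1:4]])-o['eef_pos'];print('tool d',(M.T@d).round(1))
E
python3 st.py 523.3 -251 76; python3 - <<'E'
from h import *
ci=np.load('w6.npz');print(plane(ci,389/1.4,354/1.4,74,True))
E
```

```text
[ 524.51015946 -251.50711956   74.        ]Traceback (most recent call last):
  File "st.py", line 5, in <module>
    print(o['time'],o['eef_pos'].round(1),'tz',M[:,2].round(4),'tx',M[:,0].round(3),o['wrist_force'].round(1),o['gripper_width'].round(1))
                                                                                                              ^^^^^^^^^^^^^^^^^^^^^^^^
AttributeError: 'float' object has no attribute 'round'
```

```bash
sed -i "s/o\['gripper_width'\].round(1)/round(o['gripper_width'],1)/" st.py
python3 st.py 524 -251 77
```

```text
4.075 [ 524.5 -251.    92.5] tz [ 0.012  -0.005  -0.9999] tx [-0.191 -0.982  0.003] [ 0.4 -0.9 -0.9] 54.8
fix w [-0.0127 -0.0026  0.    ]
tool d [ 0.1  0.7 15.5]
```

Request:
{"op": "play_rows", "data": {"plan": [{"dx":0.0,"dy":0.0005,"dz":0.01,"wx":-0.0127,"wy":-0.0026,"wz":0,"jaw":0.055},{"dx":0,"dy":0,"dz":0.005,"wx":0,"wy":0,"wz":0,"jaw":0.05},{"dx":0,"dy":0,"dz":0,"wx":0,"wy":0,"wz":0,"jaw":0.04},{"dx":0,"dy":0,"dz":0,"wx":0,"wy":0,"wz":0,"jaw":0.034}], "squeeze": 30}}

```text
time: 4.58
eef_pos: [524.6, -251.2, 77.2]
eef_rot: [-0.0, -0.636, 0.772, -0.0]
wrist_force: [-0.5, -0.2, 0.6]
gripper_width: 34.0
```

```bash
python3 st.py 524 -251 77; python3 w.py w7
```

```text
4.575 [ 524.6 -251.2   77.2] tz [-0.e+00 -2.e-04 -1.e+00] tx [-0.191 -0.982  0.   ] [-0.5 -0.2  0.6] 34.0
fix w [ 0.     -0.0002 -0.    ]
tool d [-0.   0.6  0.2]
4.575 [ 524.6 -251.2   77.2] [-1.000e-04 -6.361e-01  7.716e-01 -1.000e-04] [-0.53 -0.22  0.61] 34.0
[[-0.191, -0.931, -0.31, 605.125], [-0.982, 0.181, 0.06, -268.183], [0.0, 0.316, -0.949, 225.804], [0.0, 0.0, 0.0, 1.0]]
```

View pics/w7.png

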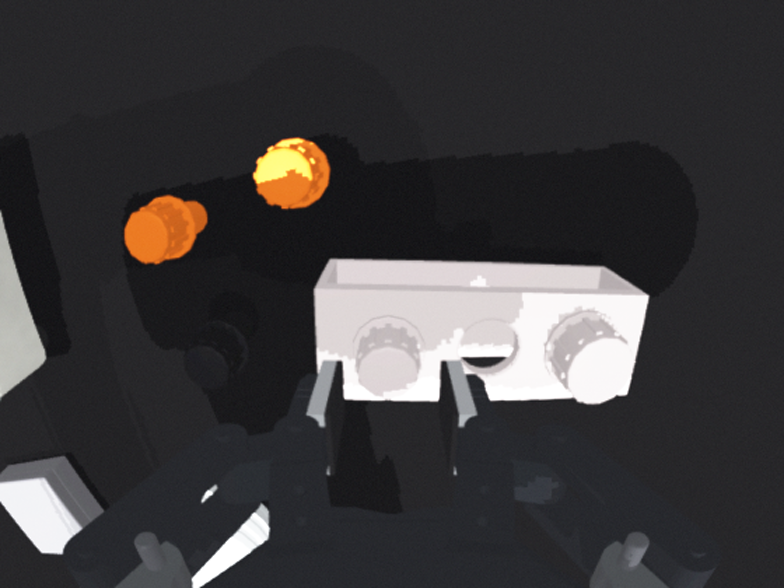

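```bash
python3 - <<'E'
from h import *
ci=np.load('w7.npz')
p=np.array([524.6,-251.2,77.2]);ty=np.array([-.982,.191,0]);tx=np.array([-.191,-.982,0])
for k in (0,3,10,16,22):
  print(k,(proj(ci,p+tx*17-ty*11+[0,0,-k],True)*1.4).round(),(proj(ci,p+tx*17+[0,0,-k],True)*1.4).round(),(proj(ci,p+tx*17+ty*11+[0,0,-k],True)*1.4).round())
print(plane(ci,388/1.4,371/1.4,74,True))
print(proj(ci,[524,-251,53],True)*1.4,proj(ci,[524,-251,74],True)*1.4)
E
```

```text
0 [434. 349.] [433. 375.] [432. 400.]
3 [434. 345.] [432. 372.] [431. 396.]
10 [432. 338.] [431. 363.] [430. 387.]
16 [431. 331.] [430. 356.] [429. 380.]
22 [430. 326.] [429. 350.] [428. 373.]
[ 524.82169086 -251.45316282   74.        ]
[387.6013549  349.14650512] [387.24519524 373.06769922]
```

```bash
python3 - <<'E'
from h import *
p=np.array([524.6,-251.2,77.2]);ty=np.array([-.982,.191,0]);tx=np.array([-.191,-.982,0])
ci=np.load('w7.npz')
for (u,v) in [(441,360),(455,418),(343,362),(329,425),(441,440)]:
  for h in (17,20):
    s=1 if u>388 else -1
    o,d=ray(ci,u/1.4,v/1.4,True); t=(s*h-(o-p)@tx)/(d@tx); q=o+d*t-p
    print(u,v,h,'ty',(q@ty).round(1),'k',(-q[2]).round(1))
E
```

```text
441 360 17 ty -17.5 k -21.6
441 360 20 ty -5.1 k 2.6
455 418 17 ty -18.9 k -56.0
455 418 20 ty -6.8 k -38.3
343 362 17 ty -2.6 k 6.0
343 362 20 ty 10.5 k 31.3
329 425 17 ty -4.0 k -37.9
329 425 20 ty 8.9 k -19.7
441 440 17 ty 5.1 k -33.3
441 440 20 ty 21.8 k -11.2
```

Request:
{"op": "play_rows", "data": {"plan": [{"dx":0,"dy":0,"dz":0,"wx":0,"wy":0,"wz":0,"jaw":0.018},{"dx":0,"dy":0,"dz":0,"wx":0,"wy":0,"wz":0,"jaw":0.018},{"dx":0,"dy":0,"dz":0,"wx":0,"wy":0,"wz":0,"jaw":0.018}], "squeeze": 30}}

```text
time: 5.0
eef_pos: [524.9, -251.2, 77.9]
eef_rot: [0.0, -0.636, 0.772, -0.001]
wrist_force: [0.5, -0.3, -0.9]
gripper_width: 17.9
```

```bash
python3 st.py 524 -251 77; python3 w.py w8
```

```text
5.0 [ 524.9 -251.2   77.9] tz [ 1.1e-03 -4.0e-04 -1.0e+00] tx [-0.191 -0.982  0.   ] [ 0.5 -0.3 -0.9] 17.9
fix w [-0.0012 -0.0002  0.    ]
tool d [-0.   0.9  0.9]
5.0 [ 524.9 -251.2   77.9] [ 3.000e-04 -6.362e-01  7.715e-01 -5.000e-04] [ 0.47 -0.28 -0.89] 17.9
[[-0.191, -0.932, -0.309, 605.231], [-0.982, 0.181, 0.06, -268.173], [0.0, 0.315, -0.949, 226.565], [0.0, 0.0, 0.0, 1.0]]
```

View pics/w8.png

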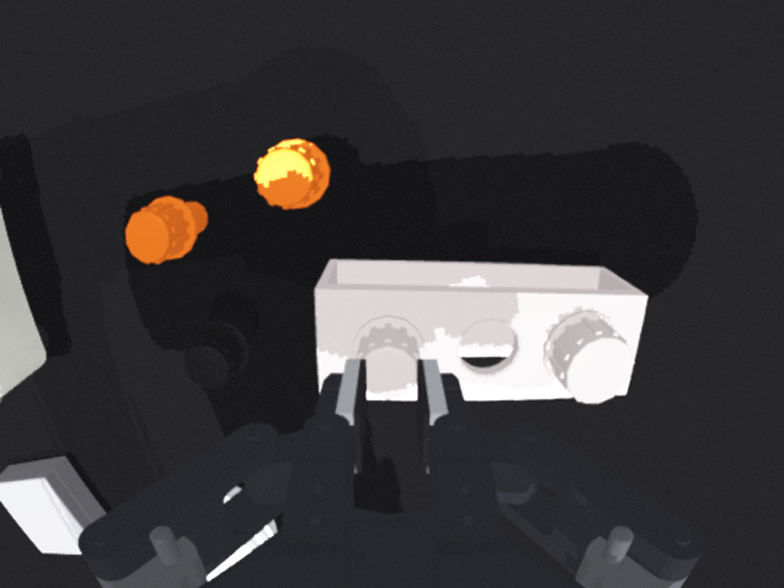

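```bash
python3 - <<'E'
from h import *
ci=np.load('w8.npz');p=np.array([524.9,-251.2,77.9]);ty=np.array([-.982,.191,0])
for u,v in ((391.5,361),(391.5,415)):
  o,d=ray(ci,u/1.4,v/1.4,True)
  for R in (120,140,155,165,175):
    q=o+d*R-p;print(v,R,'ty',(q@ty).round(1),'k',(-q[2]).round(1))
E
```

```text
361 120 ty -27.5 k -41.8
361 140 ty -18.4 k -24.0
361 155 ty -11.6 k -10.6
361 165 ty -7.0 k -1.7
361 175 ty -2.5 k 7.2
415 120 ty -15.2 k -49.0
415 140 ty -4.1 k -32.4
415 155 ty 4.3 k -19.9
415 165 ty 9.8 k -11.6
415 175 ty 15.4 k -3.3
```

```bash
python3 - <<'E'
from h import *
im=np.load('w8.npz')['im'][215:350,210:350].astype(float)
im=255*(im/255)**0.5
save(cv2.resize(im.astype(np.uint8),None,fx=4.4,fy=4.4,interpolation=cv2.INTER_CUBIC),'c8.png')
s=r.camera_info('scene')
S=r.get_image('scene');np.save('scene1.npy',S);save(cv2.resize(S[180:300,90:230],None,fx=5,fy=5,interpolation=cv2.INTER_CUBIC),'s1.png')
E
```

```text
(no output)
```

View pics/c8.png

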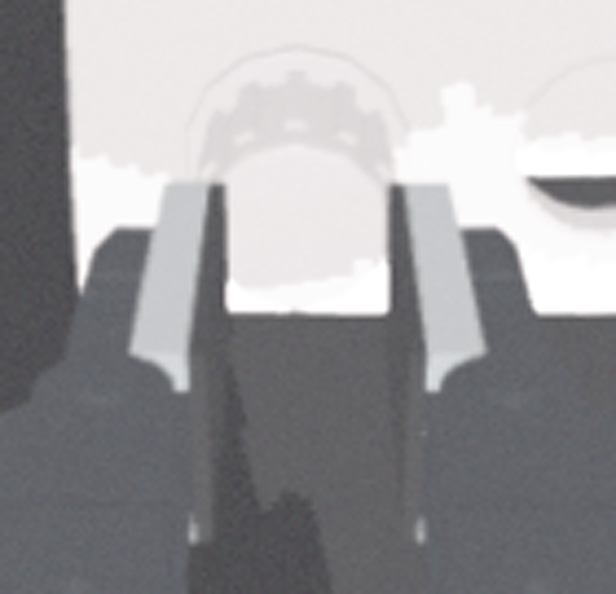

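View pics/s1.png

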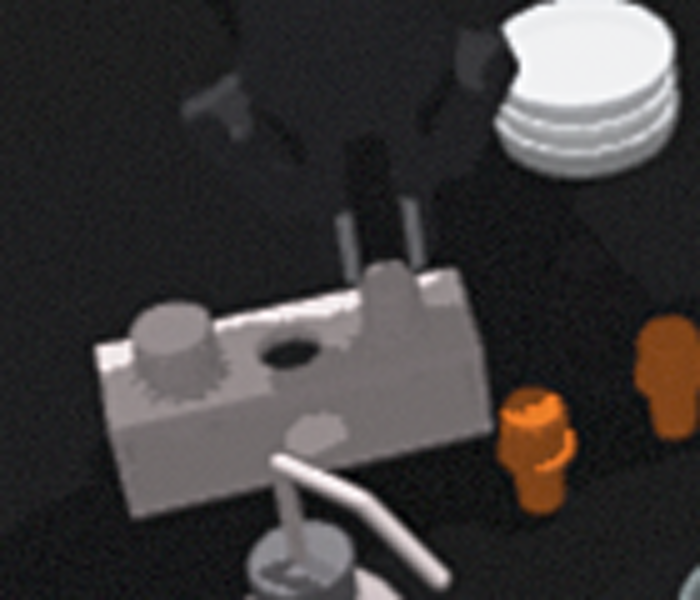

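```bash
python3 - <<'E'
from h import *
ci=np.load('w8.npz');cs=r.camera_info('scene');p=np.array([524.9,-251.2,77.9])
def tri(a,b):
    o1,d1=a;o2,d2=b;A=np.array([d1,-d2]).T;t=np.linalg.lstsq(A,o2-o1,rcond=None)[0]
    return (o1+d1*t[0]).round(1),(o2+d2*t[1]).round(1)
# left in wrist = +y side = right in scene
for w,s in [((226,186),(90+405/5,180+268/5)),((388,186),(90+357/5,180+280/5))]:
    print(tri(ray(ci,210+w[0]/4.4,215+w[1]/4.4,True),ray(cs,*s)))
for z in (56,70,88): print(proj(cs,[515,-253,z]))
E
```

```text
(array([ 537.7, -246.4,   88.1]), array([ 538.3, -244.5,   88.1]))
(array([ 533.9, -263.6,   87.1]), array([ 533.8, -263.6,   87.2]))
[164.67464632 240.43531131]
[163.8218193  235.40929418]
[162.70438511 228.8238516 ]
```

Request:
{"op": "play_rows", "data": {"plan": [{"dx":0,"dy":0,"dz":0,"wx":0,"wy":0,"wz":0,"jaw":0.045},{"dx":0,"dy":0,"dz":0,"wx":0,"wy":0,"wz":0,"jaw":0.045},{"dx":0,"dy":0,"dz":0.014,"wx":0,"wy":0,"wz":0,"jaw":0.045},{"dx":0,"dy":0,"dz":0.012,"wx":0,"wy":0,"wz":0,"jaw":0.045},{"dx":0,"dy":0,"dz":0,"wx":0,"wy":0,"wz":0,"jaw":0.045}], "squeeze": 30}}

```text
time: 5.72
eef_pos: [524.3, -251.0, 49.0]
eef_rot: [-0.0, -0.636, 0.772, 0.0]
wrist_force: [1.4, 0.0, 0.4]
gripper_width: 44.9
```

```bash
python3 st.py 524 -251 77; python3 w.py w9;python3 - <<'E'
from h import *
im=np.load('w9.npz')['im'][215:350,190:370].astype(float)
im=255*(im/255)**0.5
S=r.get_image('scene').astype(float)[190:290,120:220];S=255*(S/255)**0.5
a=cv2.resize(im.astype(np.uint8),None,fx=2.2,fy=2.2,interpolation=cv2.INTER_CUBIC);b=cv2.resize(S.astype(np.uint8),None,fx=4,fy=4,interpolation=cv2.INTER_CUBIC)
W=np.zeros((400,800,3),np.uint8);W[:a.shape[0],:a.shape[1]]=a;W[:,400:]=b
save(W,'c9.png')
E
```

```text
5.725 [ 524.3 -251.    49. ] tz [-4.e-04  2.e-04 -1.e+00] tx [-0.191 -0.982 -0.   ] [1.4 0.  0.4] 44.9
fix w [ 0.0004  0.0002 -0.    ]
tool d [  0.1   0.3 -28. ]
5.725 [ 524.3 -251.    49. ] [-1.000e-04 -6.361e-01  7.716e-01  2.000e-04] [1.4  0.02 0.41] 44.9
[[-0.191, -0.931, -0.311, 604.87], [-0.982, 0.181, 0.061, -268.059], [0.0, 0.317, -0.949, 197.531], [0.0, 0.0, 0.0, 1.0]]
```

View pics/c9.png

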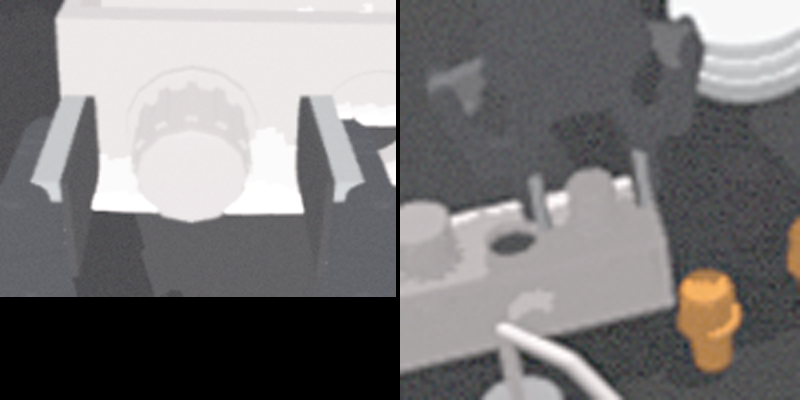

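Request:
{"op": "play_rows", "data": {"plan": [{"dx":0,"dy":0,"dz":0,"wx":0,"wy":0,"wz":0,"jaw":0.03},{"dx":0,"dy":0,"dz":0,"wx":0,"wy":0,"wz":0,"jaw":0.01},{"dx":0,"dy":0,"dz":0,"wx":0,"wy":0,"wz":0,"jaw":0.01},{"dx":0,"dy":0,"dz":0,"wx":0,"wy":0,"wz":0,"jaw":0.01}], "squeeze": 30}}

```text
time: 6.32
eef_pos: [525.7, -251.4, 51.8]
eef_rot: [0.001, -0.636, 0.772, -0.002]
wrist_force: [0.2, -0.9, -0.1]
gripper_width: 22.7
```

Request:
{"op": "play_rows", "data": {"plan": [{"dx":0,"dy":0,"dz":-0.02,"wx":0,"wy":0,"wz":0,"jaw":0.01},{"dx":0,"dy":0,"dz":-0.03,"wx":0,"wy":0,"wz":0,"jaw":0.01},{"dx":0,"dy":0,"dz":-0.04,"wx":0,"wy":0,"wz":0,"jaw":0.01},{"dx":0,"dy":0,"dz":-0.04,"wx":0,"wy":0,"wz":0,"jaw":0.01},{"dx":0,"dy":0,"dz":-0.03,"wx":0,"wy":0,"wz":0,"jaw":0.01},{"dx":0,"dy":0,"dz":0,"wx":0,"wy":0,"wz":0,"jaw":0.01}]}}

```text
time: 7.08
eef_pos: [525.0, -252.2, 225.6]
eef_rot: [0.002, -0.636, 0.772, -0.005]
wrist_force: [0.4, 0.0, -0.4]
gripper_width: 22.6
```

```bash
python3 st.py 498.5 327.5 222; python3 w.py w10;python3 - <<'E'
from h import *
im=np.load('w10.npz')['im'].astype(float)
im=255*(im/255)**0.6
save(im.astype(np.uint8),'w10.png',1.4)
E
```

```text
7.075 [ 525.  -252.2  225.6] tz [ 0.0095 -0.0043 -0.9999] tx [-0.191 -0.982  0.002] [ 0.4  0.  -0.4] 22.6
fix w [-0.0101 -0.0024 -0.    ]
tool d [-564.   136.5    0.8]
7.075 [ 525.  -252.2  225.6] [ 0.0023 -0.6361  0.7716 -0.0047] [ 0.42  0.02 -0.4 ] 22.6
[[-0.191, -0.934, -0.301, 604.134], [-0.982, 0.183, 0.056, -268.594], [0.003, 0.307, -0.952, 374.995], [0.0, 0.0, 0.0, 1.0]]
```

View pics/w10.png

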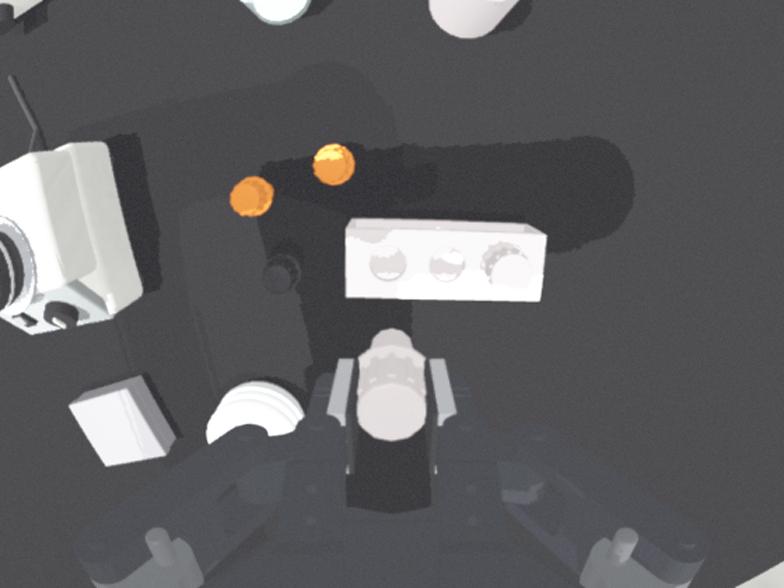

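```bash
python3 - <<'E'
from h import *
ci=np.load('w10.npz')
for dz in (20,23,26): print(dz,plane(ci,391/1.4,411/1.4,225.6+dz,True))
print(plane(ci,391/1.4,374/1.4,225.6+2,True), plane(ci,391/1.4,342/1.4,225.6-26-3.5,True))
E
```

```text
20 [ 522.09710961 -252.97405454  245.6       ]
23 [ 523.99910325 -253.33619887  248.6       ]
26 [ 525.90109689 -253.69834319  251.6       ]
[ 526.54402639 -253.88828763  227.6       ] [ 525.29562668 -253.7303229   196.1       ]
```

Request:
{"op": "play_rows", "data": {"plan": [{"dx":-0.03,"dy":0.007,"dz":0,"wx":-0.01,"wy":-0.002,"wz":0,"jaw":0.01},{"dx":-0.055,"dy":0.0135,"dz":0,"wx":0,"wy":0,"wz":0,"jaw":0.01},{"dx":-0.055,"dy":0.0135,"dz":0,"wx":0,"wy":0,"wz":0,"jaw":0.01},{"dx":-0.055,"dy":0.0135,"dz":0,"wx":0,"wy":0,"wz":0,"jaw":0.01},{"dx":-0.055,"dy":0.0135,"dz":0,"wx":0,"wy":0,"wz":0,"jaw":0.01},{"dx":-0.055,"dy":0.0135,"dz":0,"wx":0,"wy":0,"wz":0,"jaw":0.01},{"dx":-0.055,"dy":0.0135,"dz":0,"wx":0,"wy":0,"wz":0,"jaw":0.01},{"dx":-0.055,"dy":0.0135,"dz":0,"wx":0,"wy":0,"wz":0,"jaw":0.01},{"dx":-0.055,"dy":0.0135,"dz":0,"wx":0,"wy":0,"wz":0,"jaw":0.01},{"dx":0,"dy":0,"dz":0,"wx":0,"wy":0,"wz":0,"jaw":0.01}]}}

```text
time: 8.38
eef_pos: [496.3, 245.1, 218.5]
eef_rot: [-0.006, -0.635, 0.772, 0.003]
wrist_force: [-0.4, -0.8, -0.5]
gripper_width: 22.7
```

```bash
python3 st.py 498.5 328.5 222
```

```text
8.375 [496.3 245.1 218.5] tz [-0.0129 -0.0019 -0.9999] tx [-0.193 -0.981  0.004] [-0.4 -0.8 -0.5] 22.7
fix w [ 0.0123 -0.0043  0.    ]
tool d [-82.2  14.   -3.7]
```

Request:
{"op": "play_rows", "data": {"plan": [{"dx":-0.04,"dy":0.007,"dz":0,"wx":0.012,"wy":-0.004,"wz":0,"jaw":0.01},{"dx":-0.03,"dy":0.005,"dz":0,"wx":0,"wy":0,"wz":0,"jaw":0.01},{"dx":-0.006,"dy":0.001,"dz":0,"wx":0,"wy":0,"wz":0,"jaw":0.01},{"dx":0,"dy":0,"dz":0,"wx":0,"wy":0,"wz":0,"jaw":0.01}]}}

```text
time: 8.88
eef_pos: [497.7, 321.8, 217.1]
eef_rot: [-0.002, -0.635, 0.773, -0.001]
wrist_force: [0.2, 0.1, 0.7]
gripper_width: 22.7
```

```bash
python3 st.py 498.5 328.5 222;python3 w.py w11
```

```text
8.875 [497.7 321.8 217.1] tz [-0.0023 -0.0035 -1.    ] tx [-0.194 -0.981  0.004] [0.2 0.1 0.7] 22.7
fix w [ 0.0016 -0.0039 -0.    ]
tool d [-6.7  0.6 -5. ]
8.875 [497.7 321.8 217.1] [-2.000e-03 -6.349e-01  7.726e-01 -6.000e-04] [0.19 0.11 0.67] 22.7
[[-0.194, -0.93, -0.312, 578.576], [-0.981, 0.185, 0.058, 305.055], [0.004, 0.318, -0.948, 365.516], [0.0, 0.0, 0.0, 1.0]]
```

View pics/w11.png

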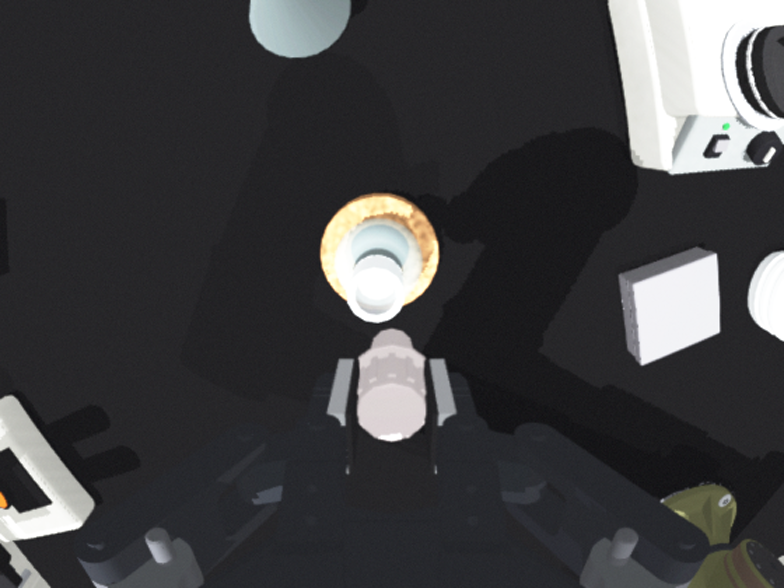

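```bash
python3 - <<'E'
from h import *
ci=np.load('w11.npz');im=ci['im']
a=im[170:330,210:350].astype(float)
a=np.clip((a-60)*1.3,0,255).astype(np.uint8)
save(cv2.resize(a,None,fx=3.7,fy=3.7,interpolation=cv2.INTER_CUBIC),'c11.png')
E
```

```text
(no output)
```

View pics/c11.png

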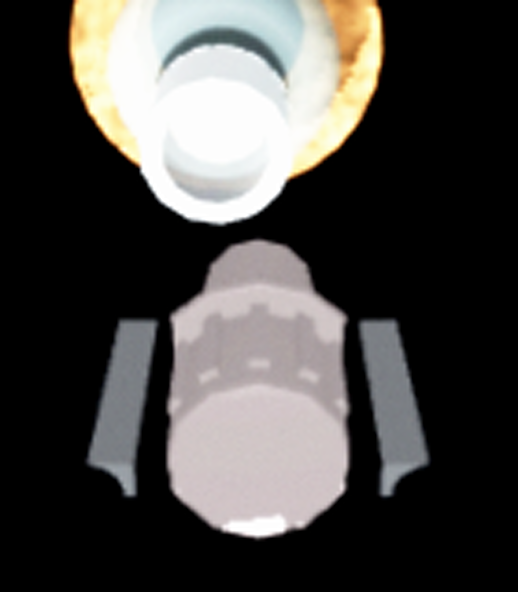

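```bash
python3 - <<'E'
from h import *
ci=np.load('w11.npz')
print('mouth',plane(ci,268.9,209.7,122,True))
o,d=ray(ci,279.7,294.6,True)
for R in (155,159,163): print(R,o+d*R)
for z in (236,238,240): print(plane(ci,279.7,294.6,z,True))
# plug tip far edge: (258,240)-> point at tip z, axis +9 in camera-away dir
for z in (186,188,190): print('tipfar',plane(ci,279.7,170+240/3.7,z,True))
E
```

```text
mouth [498.98712065 328.16103284 122.        ]
155 [494.09464133 321.03699547 236.54887586]
159 [491.91447969 321.44942408 233.2206935 ]
163 [489.73431805 321.86185269 229.89251113]
[493.7350943  321.10501221 236.        ]
[495.04521581 320.85717205 238.        ]
[496.35533731 320.6093319  240.        ]
tipfar [503.03615706 319.00118287 186.        ]
tipfar [503.87775082 318.84581176 188.        ]
tipfar [504.71934457 318.69044064 190.        ]
```

Request:
{"op": "play_rows", "data": {"plan": [{"dx":-0.008,"dy":-0.0013,"dz":0,"wx":0.0016,"wy":-0.004,"wz":0,"jaw":0.01},{"dx":0,"dy":0,"dz":0.03,"wx":0,"wy":0,"wz":0,"jaw":0.01},{"dx":0,"dy":0,"dz":0.022,"wx":0,"wy":0,"wz":0,"jaw":0.01},{"dx":0,"dy":0,"dz":0,"wx":0,"wy":0,"wz":0,"jaw":0.01}]}}

```text
time: 9.43
eef_pos: [502.2, 327.6, 165.5]
eef_rot: [0.002, -0.634, 0.774, 0.0]
wrist_force: [-0.1, 0.2, 0.1]
gripper_width: 22.6
```

```bash
python3 st.py 500.5 329.3 164;python3 w.py w12; python3 - <<'E'
from h import *
ci=np.load('w12.npz');im=ci['im']
a=im[190:330,210:350].astype(float)
a=np.clip((a-60)*1.3,0,255).astype(np.uint8)
save(cv2.resize(a,None,fx=4,fy=4,interpolation=cv2.INTER_CUBIC),'c12.png')
E
```

```text
9.425 [502.2 327.6 165.5] tz [ 0.0025  0.0027 -1.    ] tx [-0.197 -0.98  -0.003] [-0.1  0.2  0.1] 22.6
fix w [-0.0019  0.0032 -0.    ]
tool d [-1.4  2.   1.5]
9.425 [502.2 327.6 165.5] [ 1.800e-03 -6.335e-01  7.737e-01  3.000e-04] [-0.15  0.15  0.12] 22.6
[[-0.198, -0.931, -0.308, 582.235], [-0.98, 0.187, 0.065, 309.553], [-0.003, 0.314, -0.949, 314.252], [0.0, 0.0, 0.0, 1.0]]
```

View pics/c12.png

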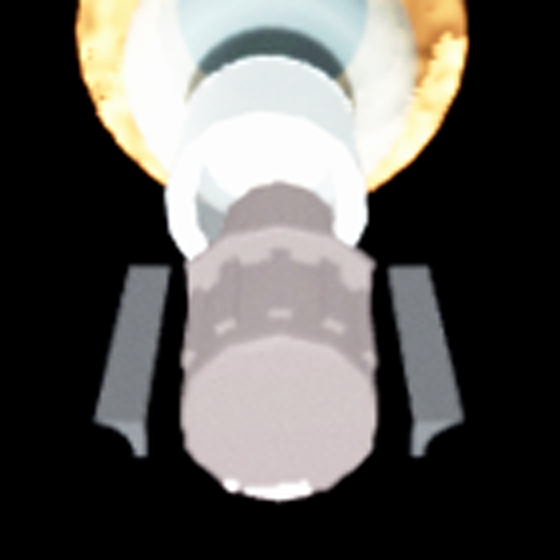

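```bash
python3 - <<'E'
from h import *
ci=np.load('w12.npz')
for v in (200,207,212): print('mouth',plane(ci,276.75,190+v/4,122,True))
for z in (134,137,140): print('tipfar',plane(ci,280,190+182/4,z,True))
for z in (186,189): print('top',plane(ci,279.75,190+416/4,z,True))
E
```

```text
mouth [499.26451876 328.54396078 122.        ]
mouth [498.04948143 328.79288797 122.        ]
mouth [497.17800408 328.97144912 122.        ]
tipfar [506.96390456 324.84567683 134.        ]
tipfar [508.21666459 324.59115276 137.        ]
tipfar [509.46942462 324.33662868 140.        ]
top [499.41225742 326.43118391 186.        ]
top [501.34959297 326.03637575 189.        ]
```

Request:
{"op": "play_rows", "data": {"plan": [{"dx":-0.002,"dy":0.0011,"dz":0.003,"wx":-0.002,"wy":0.003,"wz":0,"jaw":0.01},{"dx":0,"dy":0,"dz":0,"wx":0,"wy":0,"wz":0,"jaw":0.01}]}}

```text
time: 9.72
eef_pos: [502.8, 330.4, 166.3]
eef_rot: [0.003, -0.633, 0.774, 0.0]
wrist_force: [0.0, 0.1, -1.0]
gripper_width: 22.4
```

```bash
python3 st.py 501.3 329.5 164
```

```text
9.725 [502.8 330.4 166.3] tz [ 0.0039  0.0033 -1.    ] tx [-0.198 -0.98  -0.004] [ 0.   0.1 -1. ] 22.4
fix w [-0.0032  0.004  -0.    ]
tool d [1.2 1.3 2.2]
```

Request:
{"op": "play_rows", "data": {"plan": [{"dx":0.0005,"dy":0.0012,"dz":0.008,"wx":-0.003,"wy":0.004,"wz":0,"jaw":0.01},{"dx":0,"dy":0,"dz":0.01,"wx":0,"wy":0,"wz":0,"jaw":0.01},{"dx":0,"dy":0,"dz":0,"wx":0,"wy":0,"wz":0,"jaw":0.01}]}}

```text
time: 10.1
eef_pos: [501.6, 330.5, 147.6]
eef_rot: [0.0, -0.633, 0.774, 0.0]
wrist_force: [0.1, -1.2, -0.1]
gripper_width: 22.8
```

```bash
python3 st.py 501.3 329.5 164;python3 w.py w13; python3 - <<'E'
from h import *
ci=np.load('w13.npz');im=ci['im']
a=im[190:330,210:350].astype(float)
a=np.clip((a-60)*1.3,0,255).astype(np.uint8)
save(cv2.resize(a,None,fx=4,fy=4,interpolation=cv2.INTER_CUBIC),'c13.png')
E
```

```text
10.1 [501.6 330.5 147.6] tz [ 4.e-04  5.e-04 -1.e+00] tx [-0.198 -0.98  -0.001] [ 0.1 -1.2 -0.1] 22.8
fix w [-0.0003  0.0006  0.    ]
tool d [  1.    0.  -16.4]
10.1 [501.6 330.5 147.6] [ 3.000e-04 -6.334e-01  7.738e-01  1.000e-04] [ 0.1  -1.23 -0.13] 22.8
[[-0.198, -0.93, -0.31, 581.914], [-0.98, 0.188, 0.063, 312.798], [-0.0, 0.316, -0.949, 296.181], [0.0, 0.0, 0.0, 1.0]]
```

View pics/c13.png

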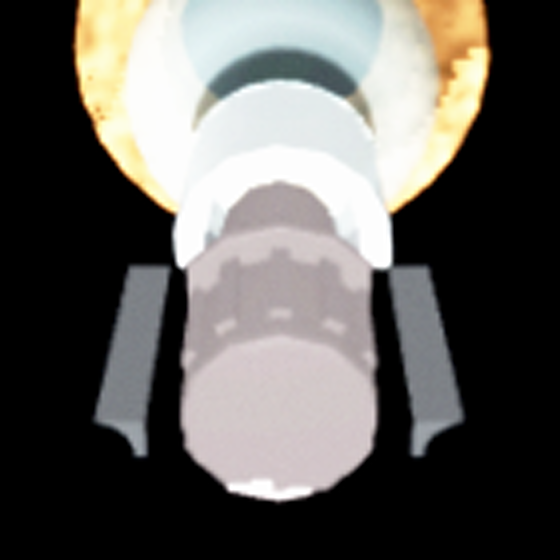

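Request:
{"op": "play_rows", "data": {"plan": [{"dx":0,"dy":0.0006,"dz":0.007,"wx":0,"wy":0,"wz":0,"jaw":0.01},{"dx":0,"dy":0,"dz":0.008,"wx":0,"wy":0,"wz":0,"jaw":0.01},{"dx":0,"dy":0,"dz":0,"wx":0,"wy":0,"wz":0,"jaw":0.01}]}}

```text
time: 10.52
eef_pos: [501.2, 330.7, 132.2]
eef_rot: [0.001, -0.633, 0.774, 0.0]
wrist_force: [-0.5, 0.6, 0.4]
gripper_width: 22.4
```

```bash
python3 st.py 501.3 329.5 164;python3 w.py w14; python3 - <<'E'
from h import *
ci=np.load('w14.npz');im=ci['im']
a=im[190:330,210:350].astype(float)
a=np.clip((a-60)*1.3,0,255).astype(np.uint8)
save(cv2.resize(a,None,fx=4,fy=4,interpolation=cv2.INTER_CUBIC),'c14.png')
E
```

```text
10.525 [501.2 330.7 132.2] tz [ 1.1e-03  9.0e-04 -1.0e+00] tx [-0.198 -0.98  -0.001] [-0.5  0.6  0.4] 22.4
fix w [-0.0009  0.0011 -0.    ]
tool d [  1.1  -0.4 -31.8]
10.525 [501.2 330.7 132.2] [ 7.000e-04 -6.334e-01  7.738e-01  0.000e+00] [-0.53  0.59  0.43] 22.4
[[-0.198, -0.93, -0.309, 581.418], [-0.98, 0.188, 0.063, 312.968], [-0.001, 0.315, -0.949, 280.862], [0.0, 0.0, 0.0, 1.0]]
```

View pics/c14.png

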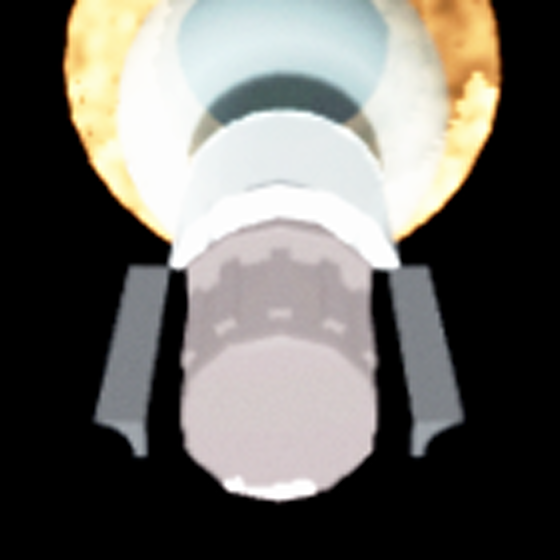

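Request:
{"op": "play_rows", "data": {"plan": [{"dx":0,"dy":0,"dz":0.005,"wx":0,"wy":0,"wz":0,"jaw":0.01},{"dx":0,"dy":0,"dz":0.001,"wx":0,"wy":0,"wz":0,"jaw":0.01},{"dx":0,"dy":0,"dz":0,"wx":0,"wy":0,"wz":0,"jaw":0.045},{"dx":0,"dy":0,"dz":0,"wx":0,"wy":0,"wz":0,"jaw":0.055},{"dx":0,"dy":0,"dz":0,"wx":0,"wy":0,"wz":0,"jaw":0.055},{"dx":0,"dy":0,"dz":0,"wx":0,"wy":0,"wz":0,"jaw":0.055},{"dx":0,"dy":0,"dz":0,"wx":0,"wy":0,"wz":0,"jaw":0.055}]}}

```text
time: 11.45
eef_pos: [501.8, 331.1, 127.4]
eef_rot: [0.002, -0.633, 0.774, -0.0]
wrist_force: [0.0, -0.0, -0.4]
gripper_width: 55.3
```

```bash
python3 st.py 501.3 329.5 164;python3 w.py w15; python3 - <<'E'
from h import *
ci=np.load('w15.npz');im=ci['im']
a=im[190:330,190:370].astype(float)
a=np.clip((a-40)*1.2,0,255).astype(np.uint8)
save(cv2.resize(a,None,fx=4,fy=4,interpolation=cv2.INTER_CUBIC),'c15.png')
S=r.get_image('scene');save(cv2.resize(S[100:200,310:430],None,fx=5,fy=5,interpolation=cv2.INTER_CUBIC),'s15.png')
E
```

```text
11.45 [501.8 331.1 127.4] tz [ 0.0031  0.0024 -1.    ] tx [-0.197 -0.98  -0.003] [ 0.  -0.  -0.4] 55.3
fix w [-0.0026  0.0029 -0.    ]
tool d [  1.6   0.1 -36.6]
11.45 [501.8 331.1 127.4] [ 1.900e-03 -6.334e-01  7.738e-01 -1.000e-04] [ 0.02 -0.02 -0.36] 55.3
[[-0.198, -0.931, -0.307, 581.768], [-0.98, 0.187, 0.065, 313.149], [-0.003, 0.314, -0.949, 276.194], [0.0, 0.0, 0.0, 1.0]]
```

View pics/c15.png

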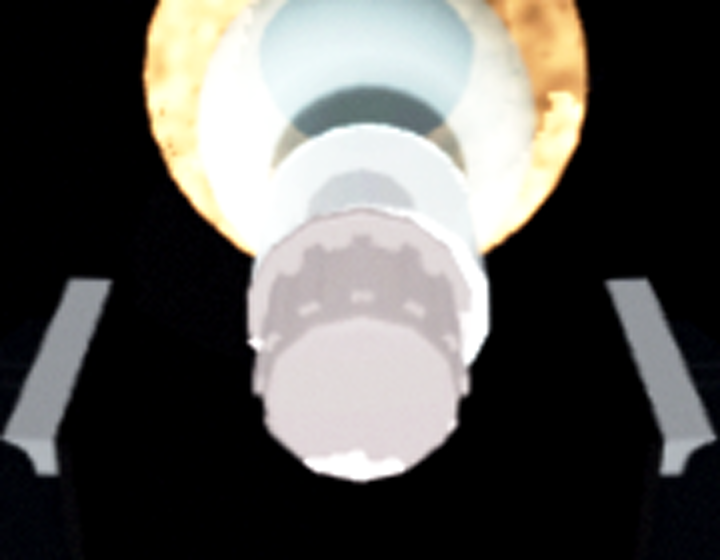

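View pics/s15.png

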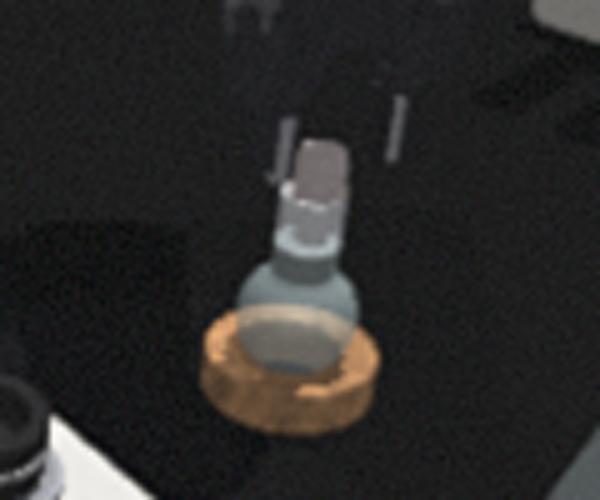

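Request:
{"op": "play_rows", "data": {"plan": [{"dx":0.0018,"dy":0,"dz":0,"wx":-0.003,"wy":0.003,"wz":0,"jaw":0.06},{"dx":0,"dy":0,"dz":0.02,"wx":0,"wy":0,"wz":0,"jaw":0.06},{"dx":0,"dy":0,"dz":0.018,"wx":0,"wy":0,"wz":0,"jaw":0.06},{"dx":0,"dy":0,"dz":0.01,"wx":0,"wy":0,"wz":0,"jaw":0.06},{"dx":0,"dy":0,"dz":0,"wx":0,"wy":0,"wz":0,"jaw":0.06}]}}

```text
time: 12.18
eef_pos: [500.6, 328.5, 74.3]
eef_rot: [-0.002, -0.633, 0.774, 0.0]
wrist_force: [-0.2, 0.3, 0.3]
gripper_width: 60.1
```

```bash
python3 st.py 501.3 329.5 76;python3 w.py w16; python3 - <<'E'
from h import *
ci=np.load('w16.npz');im=ci['im']
a=im[150:330,180:380].astype(float)
a=np.clip((a-10)*1.2,0,255).astype(np.uint8)
save(cv2.resize(a,None,fx=3.3,fy=3.3,interpolation=cv2.INTER_CUBIC),'c16.png')
S=r.get_image('scene');save(cv2.resize(S[100:200,310:430],None,fx=5,fy=5,interpolation=cv2.INTER_CUBIC),'s16.png')
E
```

```text
12.175 [500.6 328.5  74.3] tz [-0.0029 -0.002  -1.    ] tx [-0.198 -0.98   0.003] [-0.2  0.3  0.3] 60.1
fix w [ 0.0025 -0.0026 -0.    ]
tool d [-1.1 -0.5 -1.7]
12.175 [500.6 328.5  74.3] [-1.800e-03 -6.333e-01  7.739e-01  1.000e-04] [-0.23  0.31  0.32] 60.1
[[-0.198, -0.929, -0.313, 581.457], [-0.98, 0.189, 0.06, 311.161], [0.003, 0.319, -0.948, 222.628], [0.0, 0.0, 0.0, 1.0]]
```

View pics/c16.png

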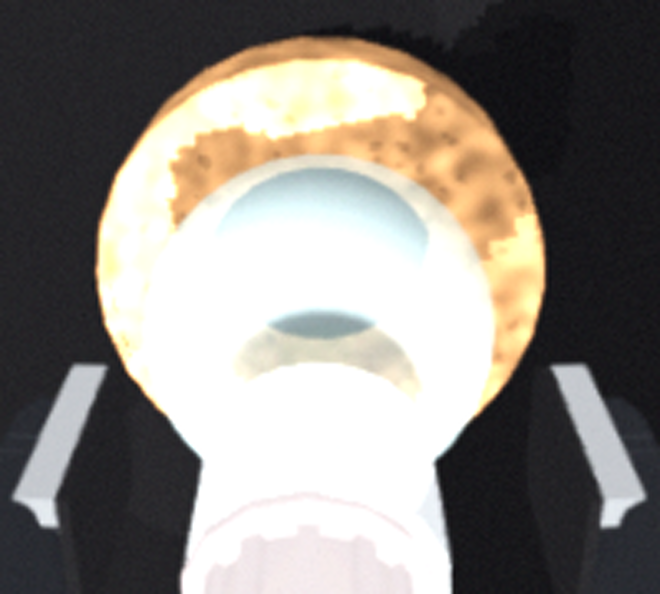

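View pics/s16.png

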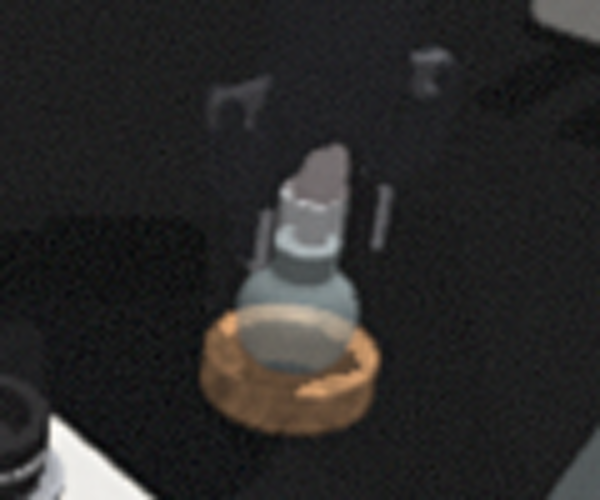

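Request:
{"op": "play_rows", "data": {"plan": [{"dx":-0.001,"dy":0,"dz":0,"wx":0.0025,"wy":-0.0026,"wz":0,"jaw":0.045},{"dx":0,"dy":0,"dz":0,"wx":0,"wy":0,"wz":0,"jaw":0.038},{"dx":0,"dy":0,"dz":0,"wx":0,"wy":0,"wz":0,"jaw":0.02},{"dx":0,"dy":0,"dz":0,"wx":0,"wy":0,"wz":0,"jaw":0.02},{"dx":0,"dy":0,"dz":0,"wx":0,"wy":0,"wz":0,"jaw":0.02}], "squeeze": 45}}

```text
time: 12.9
eef_pos: [502.0, 330.4, 77.6]
eef_rot: [0.002, -0.633, 0.774, 0.0]
wrist_force: [0.1, 0.0, -1.1]
gripper_width: 31.9
```

```bash
python3 st.py 501.3 329.5 76
```

```text
12.9 [502.  330.4  77.6] tz [ 0.0037  0.0031 -1.    ] tx [-0.198 -0.98  -0.004] [ 0.1  0.  -1.1] 31.9
fix w [-0.003   0.0037 -0.    ]
tool d [1.  0.5 1.6]
```

Request:
{"op": "play_rows", "data": {"plan": [{"dx":0,"dy":0,"dz":-0.01,"wx":0,"wy":0,"wz":0,"jaw":0.02},{"dx":0,"dy":0,"dz":-0.02,"wx":0,"wy":0,"wz":0,"jaw":0.02},{"dx":0,"dy":0,"dz":-0.03,"wx":0,"wy":0,"wz":0,"jaw":0.02},{"dx":0,"dy":0,"dz":-0.03,"wx":0,"wy":0,"wz":0,"jaw":0.02},{"dx":0,"dy":0,"dz":-0.03,"wx":0,"wy":0,"wz":0,"jaw":0.02},{"dx":0,"dy":0,"dz":-0.03,"wx":0,"wy":0,"wz":0,"jaw":0.02},{"dx":0,"dy":0,"dz":-0.015,"wx":0,"wy":0,"wz":0,"jaw":0.02},{"dx":0,"dy":0,"dz":0,"wx":0,"wy":0,"wz":0,"jaw":0.02}]}}

```text
time: 13.9
eef_pos: [501.6, 329.9, 256.7]
eef_rot: [0.006, -0.633, 0.774, 0.0]
wrist_force: [0.4, 0.6, -1.9]
gripper_width: 32.3
```

```bash
python3 st.py 602 43 250;python3 w.py w17; python3 - <<'E'
from h import *
S=r.get_image('scene');save(cv2.resize(S[20:220,270:430],None,fx=3,fy=3,interpolation=cv2.INTER_CUBIC),'s17.png')
E
```

```text
13.9 [501.6 329.9 256.7] tz [ 0.0088  0.0083 -0.9999] tx [-0.197 -0.98  -0.01 ] [ 0.4  0.6 -1.9] 32.3
fix w [-0.007   0.0098 -0.    ]
tool d [ 261.5 -155.     5.2]
13.9 [501.6 329.9 256.7] [ 6.000e-03 -6.334e-01  7.738e-01  4.000e-04] [ 0.42  0.57 -1.9 ] 32.3
[[-0.198, -0.933, -0.302, 580.734], [-0.98, 0.185, 0.07, 311.102], [-0.01, 0.31, -0.951, 405.862], [0.0, 0.0, 0.0, 1.0]]
```

View pics/w17.png

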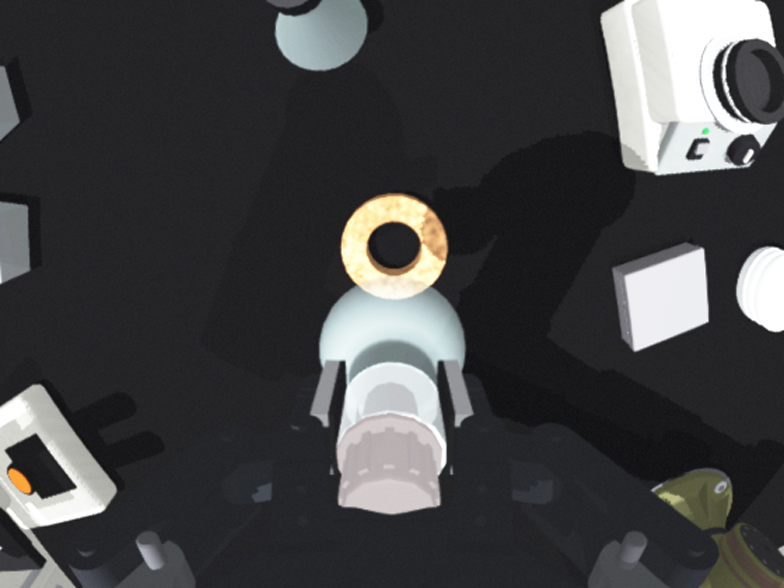

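View pics/s17.png

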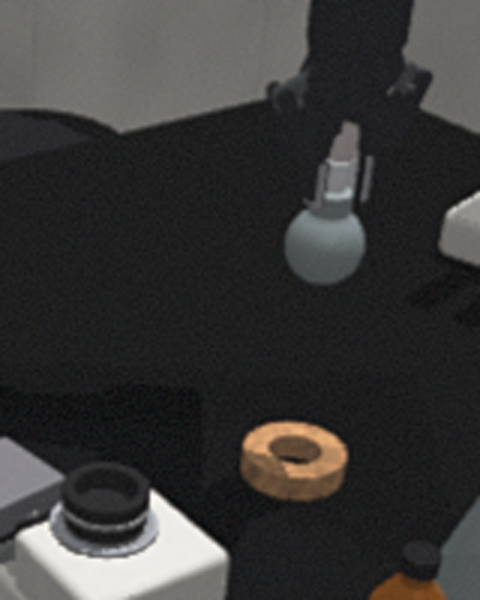

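Request:
{"op": "play_rows", "data": {"plan": [{"dx":0.02,"dy":-0.012,"dz":0,"wx":-0.007,"wy":0.01,"wz":0,"jaw":0.02},{"dx":0.04,"dy":-0.024,"dz":0,"wx":0,"wy":0,"wz":0,"jaw":0.02},{"dx":0.045,"dy":-0.027,"dz":0,"wx":0,"wy":0,"wz":0,"jaw":0.02},{"dx":0.045,"dy":-0.027,"dz":0,"wx":0,"wy":0,"wz":0,"jaw":0.02},{"dx":0.04,"dy":-0.024,"dz":0,"wx":0,"wy":0,"wz":0,"jaw":0.02},{"dx":0.03,"dy":-0.018,"dz":0,"wx":0,"wy":0,"wz":0,"jaw":0.02},{"dx":0.015,"dy":-0.01,"dz":0,"wx":0,"wy":0,"wz":0,"jaw":0.02},{"dx":0,"dy":0,"dz":0,"wx":0,"wy":0,"wz":0,"jaw":0.02}]}}

```text
time: 15.0
eef_pos: [594.0, 56.7, 243.7]
eef_rot: [-0.012, -0.633, 0.774, 0.002]
wrist_force: [0.3, 0.6, -1.0]
gripper_width: 32.0
```

```bash
python3 st.py 602 43 250;python3 w.py w18; python3 - <<'E'
from h import *
S=r.get_image('scene');np.save('scene18.npy',S);save(cv2.resize(S[70:230,230:380],None,fx=3.6,fy=3.6,interpolation=cv2.INTER_CUBIC),'s18.png')
E
```

```text
15.0 [594.   56.7 243.7] tz [-0.0206 -0.0127 -0.9997] tx [-0.198 -0.98   0.017] [ 0.3  0.6 -1. ] 32.0
fix w [ 0.0177 -0.0165  0.    ]
tool d [ 12.  -10.5  -6.3]
15.0 [594.   56.7 243.7] [-0.012  -0.6331  0.774   0.0016] [ 0.32  0.62 -1.02] 32.0
[[-0.199, -0.923, -0.329, 677.432], [-0.98, 0.193, 0.051, 40.954], [0.017, 0.333, -0.943, 390.814], [0.0, 0.0, 0.0, 1.0]]
```

View pics/w18.png

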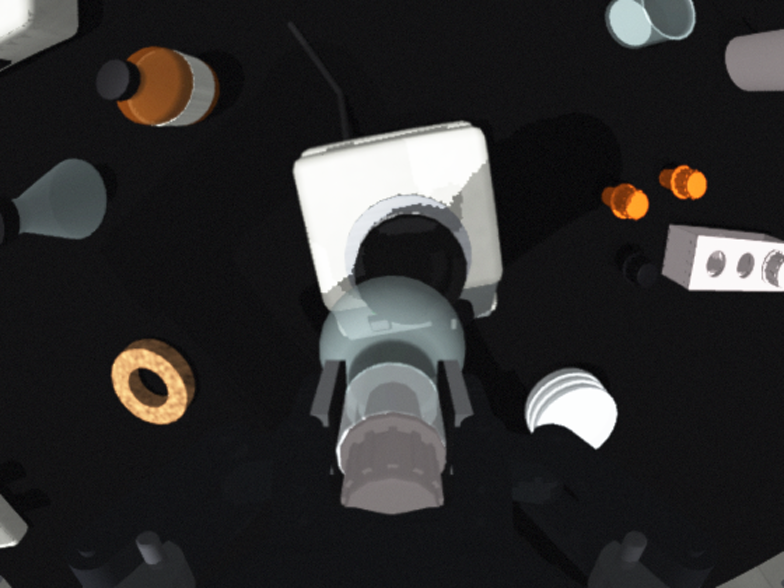

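View pics/s18.png

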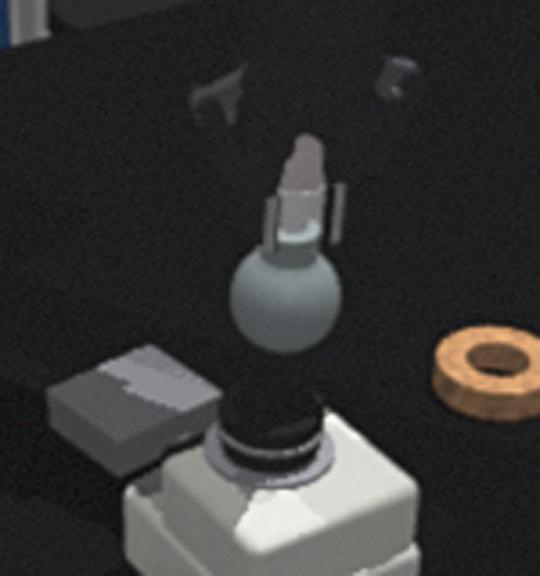

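Request:
{"op": "play_rows", "data": {"plan": [{"dx":0.01,"dy":-0.01,"dz":-0.002,"wx":0.018,"wy":-0.016,"wz":0,"jaw":0.02},{"dx":0.001,"dy":-0.001,"dz":0,"wx":0,"wy":0,"wz":0,"jaw":0.02},{"dx":0,"dy":0,"dz":0,"wx":0,"wy":0,"wz":0,"jaw":0.02}]}}

```text
time: 15.48
eef_pos: [602.6, 46.5, 246.2]
eef_rot: [0.001, -0.635, 0.772, -0.0]
wrist_force: [0.3, 0.5, -1.2]
gripper_width: 32.1
```

```bash
python3 st.py 602 43 250;python3 w.py w19; python3 - <<'E'
from h import *
S=r.get_image('scene');np.save('scene19.npy',S)
b=cv2.resize(S[70:210,240:350],None,fx=4,fy=4,interpolation=cv2.INTER_CUBIC)
im=np.load('w19.npz')['im'].astype(float);im=255*(im/255)**.6
a=cv2.resize(im.astype(np.uint8)[120:320,220:340],None,fx=2.8,fy=2.8,interpolation=cv2.INTER_CUBIC)
W=np.zeros((560,780,3),np.uint8);W[:,:440]=b;W[:a.shape[0],440:440+a.shape[1]]=a
save(W,'s19.png')
E
```

```text
15.475 [602.6  46.5 246.2] tz [ 0.0023  0.001  -1.    ] tx [-0.193 -0.981 -0.001] [ 0.3  0.5 -1.2] 32.1
fix w [-0.002   0.0014 -0.    ]
tool d [ 3.5 -0.1 -3.8]
15.475 [602.6  46.5 246.2] [ 1.200e-03 -6.350e-01  7.725e-01 -3.000e-04] [ 0.26  0.55 -1.22] 32.1
[[-0.194, -0.931, -0.308, 682.75], [-0.981, 0.184, 0.062, 29.027], [-0.001, 0.314, -0.949, 394.945], [0.0, 0.0, 0.0, 1.0]]
```

View pics/s19.png

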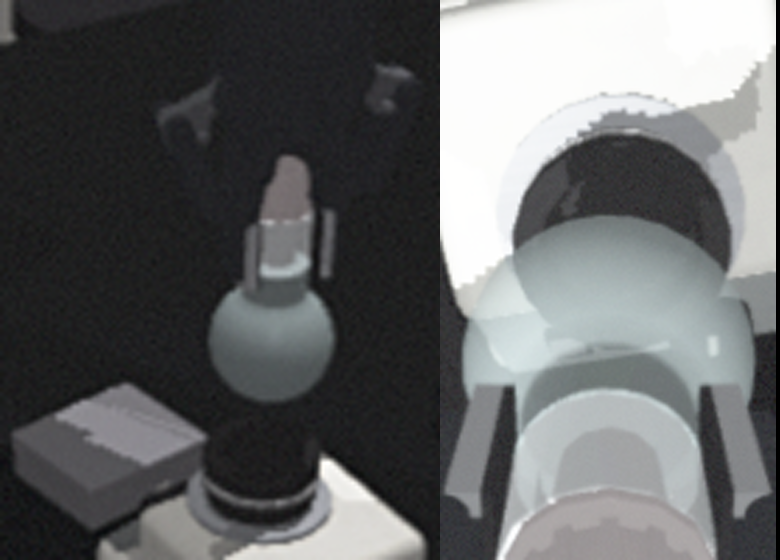

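```bash
python3 - <<'E'
from h import *
ci=np.load('w19.npz');cs=r.camera_info('scene')
def tri(a,b):
    o1,d1=a;o2,d2=b;A=np.array([d1,-d2]).T;t=np.linalg.lstsq(A,o2-o1,rcond=None)[0]
    return (o1+d1*t[0]).round(1),(o2+d2*t[1]).round(1)
print('bulb',tri(ray(ci,280.4,249,True),ray(cs,308,154.5)))
for z in (222,226,230): print(plane(cs,308,154.5,z),plane(ci,280.4,249,z,True))
print('cup scene',plane(cs,305.3,182.3,150))
for v in (203,205): print('cup wrist',plane(ci,285,v,150,True))
c=proj(cs,[600.5,41,150]);w=proj(ci,[600.5,41,150],True);print(c,w)
E
```

```text
bulb (array([599.6,  45. , 217. ]), array([601.5,  46.8, 216.3]))
[609.00119123  41.04919846 222.        ] [601.92975563  44.55288362 222.        ]
[614.21897925  37.0674742  226.        ] [603.79903119  44.19378291 226.        ]
[619.43676727  33.08574994 230.        ] [605.66830675  43.8346822  230.        ]
cup scene [604.21790436  41.77915876 150.        ]
cup wrist [606.89446516  39.73219112 150.        ]
cup wrist [605.26748091  40.04475778 150.        ]
[303.99666109 181.56705313] [284.95061156 210.82418084]
```

```bash
python3 - <<'E'
from h import *
ci=np.load('w19.npz')
p=plane(ci,285,167.1,150,True);print('cup',p-np.array([31.4,-6.2,0]))
# bulb: top limb ray tangent; far limb at v=196.8; near limb hidden. angular radius from u
o,d1=ray(ci,280.4,196.8,True)
for x,y in ((599,45),(601,45),(603,45)):
  c=np.array([x,y,216.]);v=c-o;R=np.linalg.norm(v);a=np.arcsin(32/R);d=d1/np.linalg.norm(d1)
  print(x,np.degrees(a),np.degrees(np.arccos(d@v/R)))
E
```

```text
cup [603.77844476  40.47929561 150.        ]
599 9.290373793632897 9.22477881711195
601 9.330106951273038 8.710884067297656
603 9.369375441165976 8.194226980036209
```

Request:
{"op": "play_rows", "data": {"plan": [{"dx":0.004,"dy":-0.004,"dz":0.0,"wx":-0.002,"wy":0.001,"wz":0,"jaw":0.02},{"dx":0,"dy":0,"dz":0.012,"wx":0,"wy":0,"wz":0,"jaw":0.02},{"dx":0,"dy":0,"dz":0.012,"wx":0,"wy":0,"wz":0,"jaw":0.02},{"dx":0,"dy":0,"dz":0.004,"wx":0,"wy":0,"wz":0,"jaw":0.02},{"dx":0,"dy":0,"dz":0,"wx":0,"wy":0,"wz":0,"jaw":0.02}]}}

```text
time: 16.2
eef_pos: [605.5, 41.9, 215.0]
eef_rot: [-0.001, -0.635, 0.772, 0.001]
wrist_force: [0.4, -0.3, -0.6]
gripper_width: 31.7
```

```bash
python3 st.py 605.5 42 208;python3 w.py w20; python3 - <<'E'
from h import *
S=r.get_image('scene');np.save('scene20.npy',S)
b=cv2.resize(S[70:210,240:350],None,fx=4,fy=4,interpolation=cv2.INTER_CUBIC)
im=np.load('w20.npz')['im'].astype(float);im=255*(im/255)**.6
a=cv2.resize(im.astype(np.uint8)[120:320,220:340],None,fx=2.8,fy=2.8,interpolation=cv2.INTER_CUBIC)
W=np.zeros((560,780,3),np.uint8);W[:,:440]=b;W[:a.shape[0],440:440+a.shape[1]]=a
save(W,'s20.png')
E
```

```text
16.2 [605.5  41.9 215. ] tz [-2.e-03 -1.e-04 -1.e+00] tx [-0.193 -0.981  0.   ] [ 0.4 -0.3 -0.6] 31.7
fix w [ 0.002  -0.0004  0.    ]
tool d [-0.1 -0.   7. ]
16.2 [605.5  41.9 215. ] [-8.000e-04 -6.353e-01  7.722e-01  6.000e-04] [ 0.44 -0.34 -0.62] 31.7
[[-0.193, -0.93, -0.312, 686.283], [-0.981, 0.183, 0.061, 24.714], [0.001, 0.318, -0.948, 363.391], [0.0, 0.0, 0.0, 1.0]]
```

View pics/s20.png

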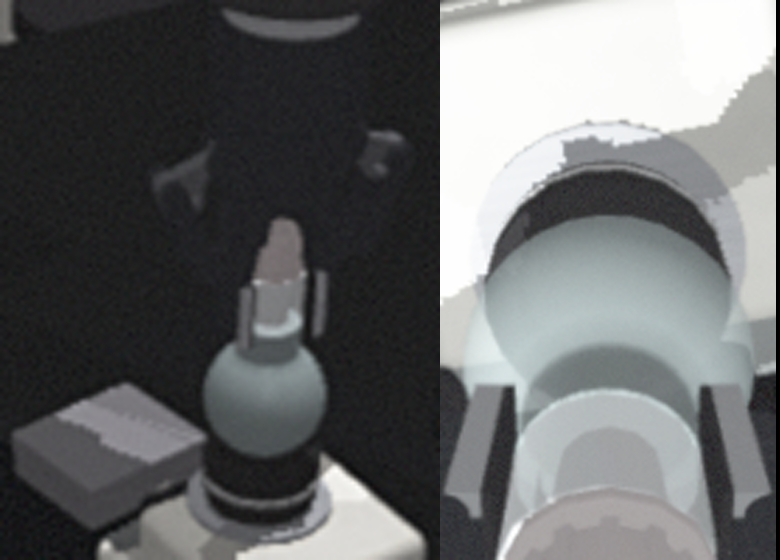

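Request:
{"op": "play_rows", "data": {"plan": [{"dx":0,"dy":0,"dz":0.006,"wx":0.002,"wy":0,"wz":0,"jaw":0.02},{"dx":0,"dy":0,"dz":0.003,"wx":0,"wy":0,"wz":0,"jaw":0.02},{"dx":0,"dy":0,"dz":0,"wx":0,"wy":0,"wz":0,"jaw":0.02}], "squeeze": 60}}

```text
time: 16.68
eef_pos: [605.9, 42.1, 206.7]
eef_rot: [0.001, -0.635, 0.772, -0.001]
wrist_force: [-0.4, -0.7, -1.3]
gripper_width: 31.8
```

Request:
{"op": "play_rows", "data": {"plan": [{"dx":0,"dy":0,"dz":0.002,"wx":0,"wy":0,"wz":0,"jaw":0.02},{"dx":0,"dy":0,"dz":0.001,"wx":0,"wy":0,"wz":0,"jaw":0.02}]}}

```text
time: 16.92
eef_pos: [606.0, 42.1, 203.9]
eef_rot: [0.001, -0.635, 0.772, -0.001]
wrist_force: [-0.1, -0.4, 0.3]
gripper_width: 31.8
```

```bash
python3 st.py 605.5 42 208
```

```text
16.925 [606.   42.1 203.9] tz [ 2.6e-03  2.0e-04 -1.0e+00] tx [-0.193 -0.981 -0.001] [-0.1 -0.4  0.3] 31.8
fix w [-0.0026  0.0007  0.    ]
tool d [ 0.2  0.5 -4.1]
```

Contact is beginning; pressing on in small steps.

Request:
{"op": "play_rows", "data": {"plan": [{"dx":0,"dy":0,"dz":0.002,"wx":-0.002,"wy":0,"wz":0,"jaw":0.02},{"dx":0,"dy":0,"dz":0.001,"wx":0,"wy":0,"wz":0,"jaw":0.02}]}}

```text
time: 17.18
eef_pos: [606.3, 41.9, 202.2]
eef_rot: [0.001, -0.635, 0.772, -0.001]
wrist_force: [-2.0, 0.6, 3.0]
gripper_width: 31.5
```

Request:
{"op": "play_rows", "data": {"plan": [{"dx":0,"dy":0,"dz":0.002,"wx":0,"wy":0,"wz":0,"jaw":0.02},{"dx":0,"dy":0,"dz":0.001,"wx":0,"wy":0,"wz":0,"jaw":0.02}]}}

```text
time: 17.42
eef_pos: [606.4, 41.9, 200.5]
eef_rot: [0.002, -0.635, 0.772, -0.001]
wrist_force: [-3.3, 0.2, 4.9]
gripper_width: 31.4
```

Request:
{"op": "play_rows", "data": {"plan": [{"dx":0,"dy":0.001,"dz":0.002,"wx":-0.002,"wy":0,"wz":0,"jaw":0.02},{"dx":0,"dy":0.0005,"dz":0.001,"wx":0,"wy":0,"wz":0,"jaw":0.02}]}}

```text
time: 17.68
eef_pos: [606.0, 41.9, 199.1]
eef_rot: [0.003, -0.635, 0.772, -0.002]
wrist_force: [-1.1, -0.6, 6.1]
gripper_width: 31.8
```

```bash
python3 st.py 605.5 42 208
```

```text
17.675 [606.   41.9 199.1] tz [ 0.006  0.001 -1.   ] tx [-0.193 -0.981 -0.002] [-1.1 -0.6  6.1] 31.8
fix w [-0.0057  0.0021 -0.    ]
tool d [ 0.   0.5 -8.9]
```

Request:
{"op": "play_rows", "data": {"plan": [{"dx":0,"dy":0.0005,"dz":0.002,"wx":-0.005,"wy":0.002,"wz":0,"jaw":0.02},{"dx":0,"dy":0,"dz":0.0015,"wx":0,"wy":0,"wz":0,"jaw":0.02}]}}

```text
time: 17.92
eef_pos: [606.4, 41.9, 197.8]
eef_rot: [0.002, -0.635, 0.772, -0.001]
wrist_force: [-1.8, 0.9, 5.9]
gripper_width: 31.7
```

Request:
{"op": "play_rows", "data": {"plan": [{"dx":0,"dy":0,"dz":0.0015,"wx":0,"wy":0,"wz":0,"jaw":0.02},{"dx":0,"dy":0,"dz":0.001,"wx":0,"wy":0,"wz":0,"jaw":0.02}]}}

```text
time: 18.18
eef_pos: [606.5, 41.9, 197.3]
eef_rot: [0.003, -0.636, 0.772, -0.002]
wrist_force: [-2.4, 1.5, 7.9]
gripper_width: 31.9
```

```bash
python3 st.py 605.5 42 208
```

```text
18.175 [606.5  41.9 197.3] tz [ 6.6e-03  3.0e-04 -1.0e+00] tx [-0.192 -0.981 -0.002] [-2.4  1.5  7.9] 31.9
fix w [-0.0064  0.0015 -0.    ]
tool d [  0.1   0.9 -10.7]
```

Request:
{"op": "play_rows", "data": {"plan": [{"dx":0,"dy":0.0005,"dz":0.0015,"wx":-0.004,"wy":0.001,"wz":0,"jaw":0.02},{"dx":0,"dy":0,"dz":0.001,"wx":0,"wy":0,"wz":0,"jaw":0.02}]}}

```text
time: 18.42
eef_pos: [606.4, 41.9, 197.4]
eef_rot: [0.002, -0.636, 0.772, -0.002]
wrist_force: [-3.0, 1.0, 7.4]
gripper_width: 31.5
```

```bash
python3 st.py 605.5 42 208;python3 w.py w21; for i in 1 2 3; do python3 -c "
from h import *
r.get_image('top');o=r.get_obs();print(o['eef_pos'].round(1),o['wrist_force'].round(1))"; done; python3 - <<'E'
from h import *
S=r.get_image('scene');np.save('scene21.npy',S)
b=cv2.resize(S[70:210,240:350],None,fx=4,fy=4,interpolation=cv2.INTER_CUBIC)
im=np.load('w21.npz')['im'].astype(float);im=255*(im/255)**.6
a=cv2.resize(im.astype(np.uint8)[120:320,220:340],None,fx=2.8,fy=2.8,interpolation=cv2.INTER_CUBIC)
W=np.zeros((560,780,3),np.uint8);W[:,:440]=b;W[:a.shape[0],440:440+a.shape[1]]=a
save(W,'s21.png')
E
```

```text
18.425 [606.4  41.9 197.4] tz [ 5.8e-03  2.0e-04 -1.0e+00] tx [-0.192 -0.981 -0.001] [-3.   1.   7.4] 31.5
fix w [-0.0057  0.0013 -0.    ]
tool d [  0.1   0.9 -10.7]
18.425 [606.4  41.9 197.4] [ 0.0023 -0.6356  0.772  -0.0018] [-2.95  0.96  7.39] 31.5
[[-0.192, -0.933, -0.305, 686.078], [-0.981, 0.183, 0.061, 24.717], [-0.001, 0.311, -0.95, 346.394], [0.0, 0.0, 0.0, 1.0]]
[606.4  41.9 197.4] [-2.3  0.6  8. ]
[606.4  41.9 197.3] [-3.3  0.7  7.5]
[606.4  41.9 197.3] [-2.9  0.5  7.2]
```

View pics/s21.png

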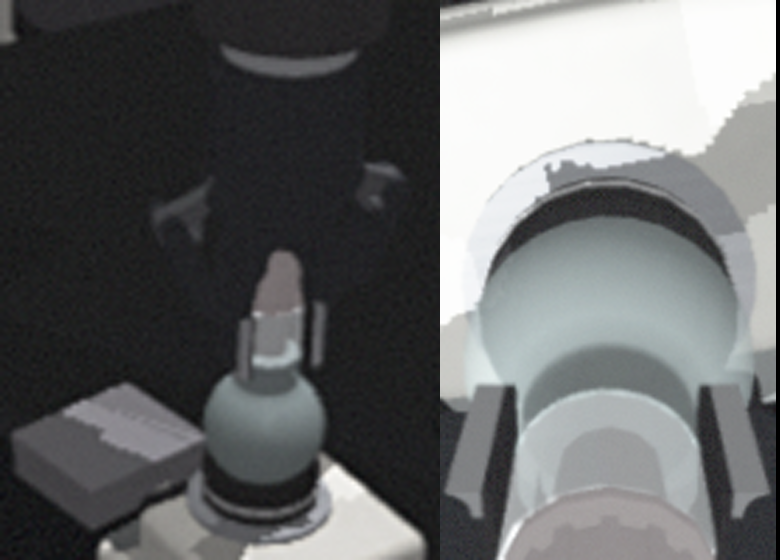

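Request:
{"op": "play_rows", "data": {"plan": [{"dx":0,"dy":0.0015,"dz":0.003,"wx":-0.005,"wy":0.001,"wz":0,"jaw":0.02},{"dx":0,"dy":0.0015,"dz":0.003,"wx":-0.005,"wy":0.001,"wz":0,"jaw":0.02}]}}

```text
time: 18.92
eef_pos: [605.8, 42.0, 195.4]
eef_rot: [0.002, -0.636, 0.772, -0.001]
wrist_force: [0.7, -0.7, 9.3]
gripper_width: 31.6
```

```bash
for i in 1 2 3; do python3 -c "
from h import *
r.get_image('top');o=r.get_obs();print(o['eef_pos'].round(1),o['eef_rot'].round(4),o['wrist_force'].round(1))"; done
```

```text
[605.8  42.1 195.4] [ 0.0018 -0.6356  0.772  -0.0014] [1.4 0.1 8.7]
[605.9  42.  195.5] [ 0.0019 -0.6356  0.772  -0.0014] [ 1.1 -0.2  9.2]
[605.9  42.  195.6] [ 0.0019 -0.6356  0.772  -0.0015] [ 0.7 -0.4  9.2]
```

```bash
python3 - <<'E'
from h import *
S=r.get_image('scene');save(cv2.resize(S[70:210,240:350],None,fx=4,fy=4,interpolation=cv2.INTER_CUBIC),'s22.png')
T=r.get_image('top');T0=np.load('top0.npy')
im=r.get_image('wrist');save(im,'w22.png',1.4)
o=r.get_obs();print(o['time'],o['eef_pos'].round(1),o['wrist_force'].round(1),o['dq'].round(3),o['gripper_width'])
E
```

```text
19.225 [605.9  42.  195.6] [0.1 0.8 8.7] [ 0.     0.001  0.    -0.     0.001  0.002] 31.734493376931635
```

View pics/s22.png

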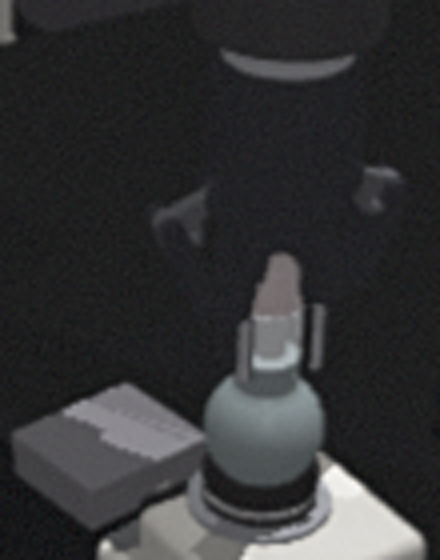

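View pics/w22.png

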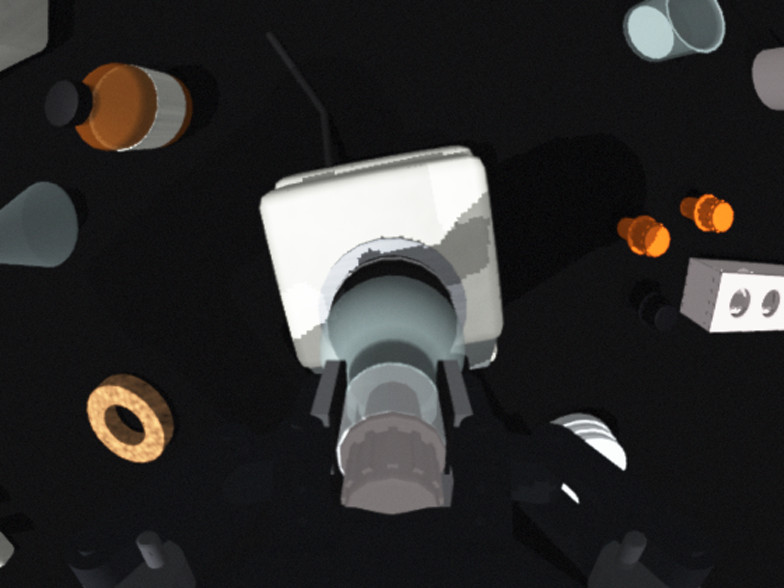

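```bash
python3 -c "
from h import *
r.job_done();o=r.get_obs();print(o['time'],o['wrist_force'].round(1),o['eef_pos'].round(1))"
```

```text
the job is handed in; nothing more can be done
the job is handed in; nothing more can be done
```

I handed the job in at about 19.2 s with the stoppered flask gripped by its neck and pressed down in the mixer cup. The hand-in gave no verdict, so I can't confirm it passed.

**What I did:** I took the small white stopper from the rack and dropped it home in the flask neck. I then lifted the flask clear of the cork ring by its neck, centred the bulb over the cup and pressed down in small steps.

**Last checks:**
- **Push:** the wrist force was about 9 N. Adding the flask's weight gives about 10.5 N on the cup, or roughly 7 to 7.5 mm of the 8 mm travel by the spring figures. The tool also sank about 8 mm after first contact. The cup joint itself can't be read, so this is inferred.
- **Hold:** the jaws stopped at 31.7 mm on the 33 mm neck with a 60 N squeeze. The joints were still, sideways force was about 1 N or less, and the tool was within about 0.3 degrees of vertical.
- **Stopper and surroundings:** the last pictures show the stopper in the neck with its collar on the rim. The bystanders in the wrist picture looked undisturbed, but I didn't measure them against the starting picture.

**What disagreed:**
- **Fingertips:** the pictures put them about 10 mm behind the reported tool point, not 22 mm ahead as stated. My first close on the stopper shut above it without touching anything. I worked from the pictures after that.
- **Cup position:** the cameras differed by about 4 mm. I corrected this while pressing, when about 3 N of sideways force showed the flask was slightly off centre.

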